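# Fetch the drilling template from the back of a crowded hook

## Task

The rectangular drilling template hangs at the back of the crowded hook, behind a round gauge and a tee-shaped gauge. First rehang both gauges on the spare hook, whose arm somebody has reset to an unknown height, so feel for it; then take the template off and file it upright in the free front slot of the plywood card rack, fully down. Be gentle: nothing rammed or dropped, and leave the other things on the bench where they are.

Things in the scene. Friction and masses are not known exactly. Their poses are not given: they have to be found in the camera images.
- crowded: fixed brown wooden stand; a flat steel prong, top 170 mm above the bench, runs 115 mm out from its post along -x: 10 wide (y), 8 thick; its last 8 mm is a lip 14 mm above the prong's top. Origin: on the bench where prong meets post, z up. Base 80 wide, 18 high, x -135 to +30; post 34 wide, 178 high, behind the origin. Plates hang on it by their slot tops: template 42 mm out, gauges 66 and 90, either order
- spare: fixed stand like the crowded one (same prong, base, origin, axes; post 195 mm high) with an empty prong. The arm is clamped at an unreported height: prong top anywhere from 155 to 190 mm above the bench. It can be seen, or felt by pressing on it from above with under 40 N; it stays put. Room for both gauges, e.g. 50 and 80 mm out from the post
- disc_center (a point): round gauge: plywood plate 8 mm thick (x), 130 tall (z), 70 g. Top 66 mm: neck 40 wide (y; grip its edges from above, about 110 mm above the bottom edge). Slot through the neck along x: 16 wide, 34 high, 84 to 118 mm above the bottom edge; 12 mm bar over it. Below the neck a disc, 70 mm diameter. Point: plate's centre, 65 mm above its bottom edge, 53 below the slot top
- tee_center (a point): tee gauge: plate with thickness, height, mass, neck, slot, axes and centre point exactly as the round gauge, but below the neck a stem 26 mm wide ending in a foot 70 mm wide, 18 mm high
- template_center (a point): drilling template: plate with thickness, height, mass, neck, slot, axes and centre point exactly as the round gauge, but its lower 70 mm is a rectangle 60 mm wide with nine small holes
- slot_floor (a point): floor centre of the free slot, front-most (-x side) in a fixed plywood card rack; rack axes, z up, 6 mm above the bench. Slot 18 mm wide (x), 88 long (y), 44 deep; walls 6 thick, tops 50 mm above the bench. Rack: x -15 to +63 from this point, 100 wide. Two slots behind it (24 and 48 mm on, +x) hold fixed cards 70 wide that stand 72 mm above the bench
- tape: bystander: tape measure, 50 x 34 x 50 mm, origin at its underside
- screwdriver: bystander: screwdriver lying on the bench, 160 mm long
- glue: bystander: glue bottle, 48 mm diameter, 110 mm tall, origin at its underside
- carton: bystander: white carton 80 x 50 x 70 mm, origin at its underside

How it is judged:
By the outcome, as a careful person would: the job done as asked, in the order asked, and still so for the second after the job is handed in, with the robot touching nothing.
It also fails if it takes over 72 s, if anything falls off the work surface, if the arm or the gripper's body presses on something with over 40 N, if the wrist force passes 120 N, or if a joint passes its speed limit or range.

## Robot

A 6-joint arm with a two-finger parallel gripper is mounted at the origin on the work surface. World frame = base frame: x ahead of the robot, y to its left, z up, the work surface at z = 0. Lengths are in m, angles in rad, forces in N, time in s.
With the tool pointing down it reaches from about 0.375 to 0.75 m from the base axis. Payload 9 kg.
Tool frame: the origin (TCP) lies on the centre line of the jaws, within the pads' length; the fingertips stand 25 mm ahead of it and the grasp point (between the pads) lies 6 mm ahead of it (ctrl.tcp_to_tips is the distance from the TCP to the fingertips, in m); z points along the fingers, y is the direction in which the jaws open and shut (so a half turn about z gives the same grasp; the last joint's range is limited). The gripper opens to 85 mm and grips with 20 to 120 N. Pads are 22 mm wide; open, the fingers measure 114 mm over their backs; the gripper's body (76 mm by 85 mm) begins 54 mm behind the grasp point. The pads swing forward as they close: fully open they stand 13 mm farther back than shut.
Start: joints at [-1.537, 0.104, 0.097, 1.564, 0, 1.353], TCP at [0.149, -0.581, 0.256] pointing down, gripper open.
Joint ranges: [-2.99, 2.99], [-0.84, 1.86], [-1.1, 1.16], [-1.84, 2.11], [-1.51, 1.56], [-3.14, 3.14]. Speed limits (rad/s): [2.22, 2.22, 2.57, 3.14, 3.14, 3.14].

## Interface

Orientations are given as a rotation vector (axis times angle).
In Python, from workcell import ctrl, capture, finder gives the robot as it stands.
- The arm moves only by the tool step_arm, never from a script. Its argument "moves" is text: rows parted by semicolons, each of 7 numbers parted by spaces: the closure, from -1 (fully open) to 1 (shut), then the shift along the tool's x, y, z in m, then the turn, a rotation vector about the tool's x, y, z in degrees. A call has 1 to 5 rows; each row is the pose to reach, as a shift and turn from the pose commanded when the call began, along the tool's axes at that moment; what a row does not reach only later rows make up. A row lasts 1/10 s, in which the tool goes at most 50 mm and 8.59 degrees, less where a joint would pass 70% of its speed; a pose out of reach is approached as far as the arm can. A call with a gripper value outside its range is refused whole. The fingers move at their own pace and stop on an object; the grip force is fixed at half the most. Time passes only in rows, so rows that repeat a pose let the fingers close. It gives the time, the measured TCP pose, the force and the opening at its end, in the units of the state.
- ctrl.read_state(): the state, without advancing time (a new reading comes with each control period).
- capture(name): name is "side" or "top" or "wrist"; returns a dict with "color" (480x640x3 uint8, red, green, blue), "fx", "fy", "cx", "cy" (pixels), "R" (3x3) and "t" (3): a world point X has camera coordinates R X + t; the wrist camera has in their place "T_tool_cam" (4x4, takes a point from camera to tool coordinates, whose origin is the TCP and whose axes are the flange's). Camera axes: x right, y down, z forward; pixel columns grow to the right and rows downward; lengths in m; the calibration is good to about 2 mm. A picture is of the moment at which its call begins: read the wrist's pose just before it. There is no depth.
- ctrl.finish_job(): hands the job in, once; it reports no verdict.
Trained networks look in a picture, given as the dict that the camera call returned (one of the last four; its "shot" number tells which), for a name from the list of things; names that differ only in an ending like _2 or _b are one class to them, and where a whole thing is asked for, a point or a joint stands for the part that bears it (a point fixed in the world has none). Each returns a list of dicts, best first, with "p" (0 to 1); they miss things now and then, are a little off and sometimes report something else, mostly with a low value. They report only what shows in the picture. A call takes as long as a camera call.
- finder.look_for(picture, target): "point" ([row, column] as shares, 0 to 1, of the picture: columns of its width, rows of its height, amid what is visible of it).
The state is a dict: "clock": time; "joint_pos": joint angles; "joint_velocities": joint speeds; "joint_efforts": joint torques, N m; "eef_pos": TCP position; "orientation": TCP orientation; "force": force on the tool from outside, world axes, zero at the start; "ft_torque": the same for the moment, N m; "gripper_width": opening from 0.0 (shut) to 1.0 (fully open).
Only numpy, scipy, OpenCV 4.12 (cv2) and the standard library are available. Lean on these libraries where they do the work, as an engineer would, in place of code of your own. Each camera call takes 0.05 s, during which the arm holds its last target.

## Working session

There is one attempt and no reset: what is moved stays moved. The work goes in short steps, Python scripts to look and compute and a tool call to move; the robot and the scene stay as the last step left them, time stands still between calls to the robot, and variables do not carry over. Pictures are saved under pics/ and viewed, and the job is handed in when it is done.

Besides the shell and the picture viewer there is one more tool, called as a command line: name --argument value ..., lists and objects as JSON in quotes. step_arm: Moves the arm, as the interface text tells. Its arguments: {"type":"object","properties":{"moves":{"type":"string"}},"required":["moves"]}

```bash
ls; mkdir -p pics
python3 - <<'E'
from workcell import ctrl,capture,finder
import cv2,numpy as np,pickle
s=ctrl.read_state();print(s, ctrl.tcp_to_tips)
for n in ['side','top','wrist']:
    p=capture(n); cv2.imwrite(f'pics/{n}0.png',p['color'][:,:,::-1]); pickle.dump(p,open(f'{n}0.pkl','wb'))
    print(n,{k:v for k,v in p.items() if k!='color'})
    if n!='wrist':
      for t in ['crowded','spare','disc_center','tee_center','template_center','slot_floor']:
        print(t,[(np.round(np.array(d['point'])*[480,640],1),round(d['p'],2)) for d in finder.look_for(p,t)[:3]])
E
```

```text
pics
{'clock': 0.0, 'joint_pos': array([-1.53673573e+00,  1.04744550e-01,  9.64648059e-02,  1.56389505e+00,
       -9.68885880e-06,  1.35311162e+00]), 'joint_velocities': array([-0.00127111, -0.0005421 , -0.00069301, -0.00067358, -0.00029699,
        0.00015676]), 'joint_efforts': array([ 1.25397146e-03, -5.56932127e+01,  5.03644574e+01,  1.72146724e-02,
       -4.27799432e-04, -3.36275498e-06]), 'eef_pos': array([ 0.14946169, -0.58077428,  0.25549335]), 'orientation': array([-3.11537522e+00, -3.94224770e-01, -1.83285978e-04]), 'force': array([-0.29023648,  0.85223499,  0.06093682]), 'ft_torque': array([ 0.00699169, -0.02278711, -0.03604406]), 'gripper_width': 0.994889529729502} 0.025
side {'fx': 557.543382259055, 'fy': 557.543382259055, 'cx': 320.62842498752167, 'cy': 243.49358475209357, 'R': array([[ 0.94863162, -0.31620471, -0.01061248],
       [-0.15444306, -0.43354135, -0.88780023],
       [ 0.27612566,  0.84383439, -0.46010665]]), 't': array([-0.56364671,  0.19844363,  0.98304146]), 'shot': 1}
crowded [(array([288.9, 310. ]), 0.9), (array([326.3, 310.8]), 0.66)]
spare [(array([
[... 584 characters left out ...]
 0.69)]
spare [(array([231.7, 458.1]), 0.72)]
disc_center [(array([272.4, 319.5]), 0.43)]
tee_center [(array([258.2, 324.1]), 0.73)]
template_center [(array([241.5, 324.8]), 0.47)]
slot_floor [(array([200.6, 202.2]), 0.68)]
wrist {'fx': 357.42208437360085, 'fy': 357.42208437360085, 'cx': 317.8437925897153, 'cy': 242.37905197775706, 'T_tool_cam': array([[-6.78668968e-05, -9.46302930e-01, -3.23281240e-01,
         8.25042368e-02],
       [ 9.99999979e-01, -1.26555548e-04,  1.60519648e-04,
         2.31744766e-04],
       [-1.92813248e-04, -3.23281222e-01,  9.46302919e-01,
        -1.16936469e-01],
       [ 0.00000000e+00,  0.00000000e+00,  0.00000000e+00,
         1.00000000e+00]]), 'shot': 3}
```

View pics/side0.png

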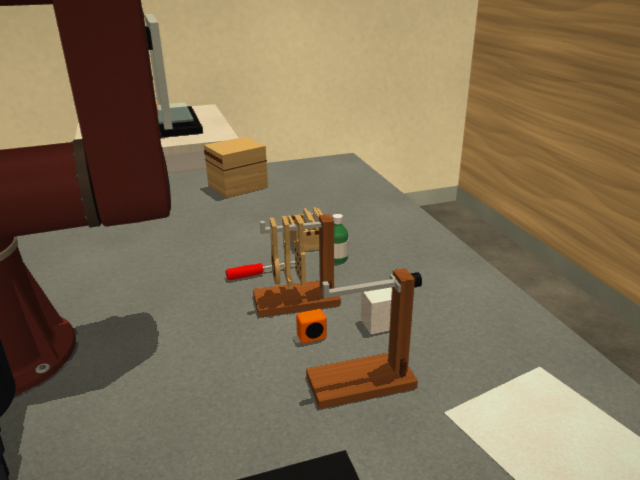

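View pics/top0.png

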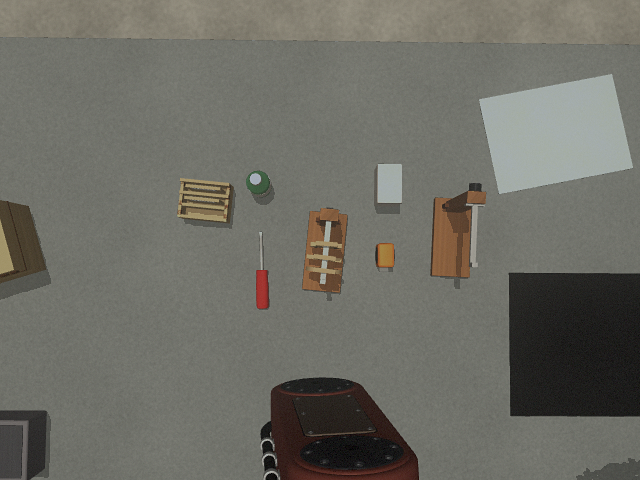

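View pics/wrist0.png

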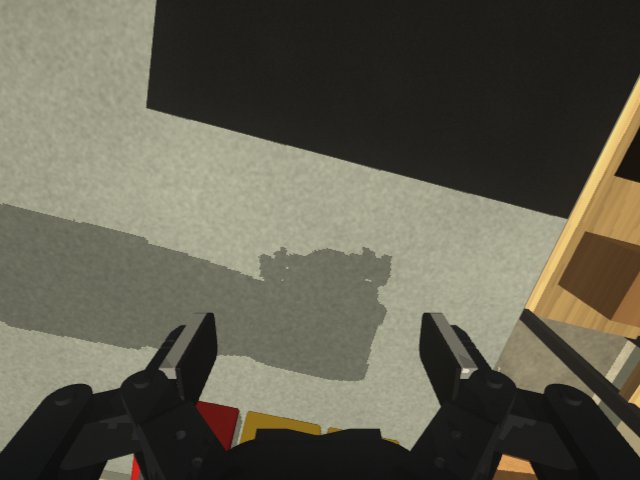

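Run:
```python
import cv2
a=cv2.imread('pics/side0.png');cv2.imwrite('pics/side0z.png',cv2.resize(a[195:415,215:435],None,fx=2.7,fy=2.7,interpolation=cv2.INTER_CUBIC))
a=cv2.imread('pics/top0.png');cv2.imwrite('pics/top0z.png',cv2.resize(a[160:310,160:290+60],None,fx=4,fy=4,interpolation=cv2.INTER_CUBIC));cv2.imwrite('pics/top0y.png',cv2.resize(a[160:310,350:500],None,fx=4,fy=4,interpolation=cv2.INTER_CUBIC))
```

```text
(no output)
```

View pics/side0z.png

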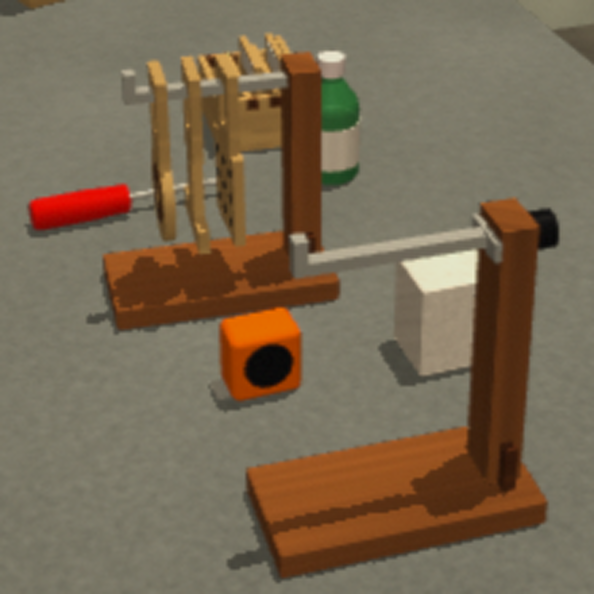

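View pics/top0z.png

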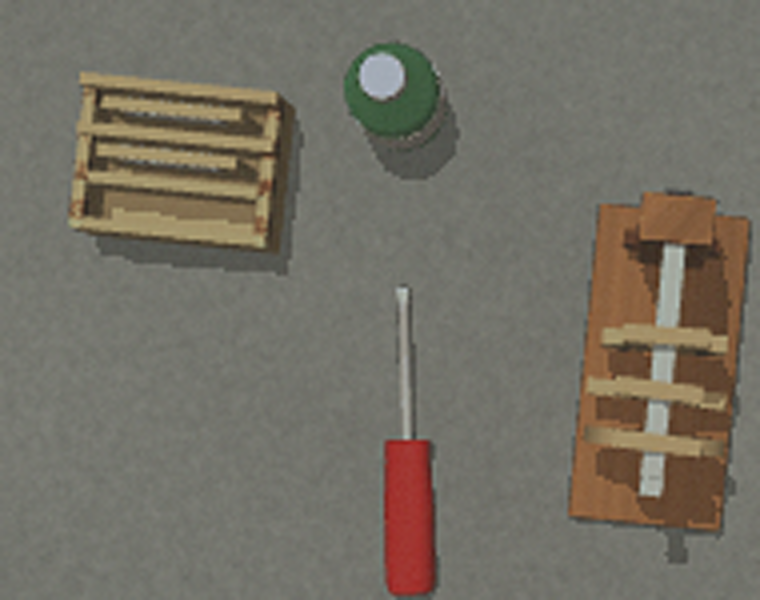

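View pics/top0y.png

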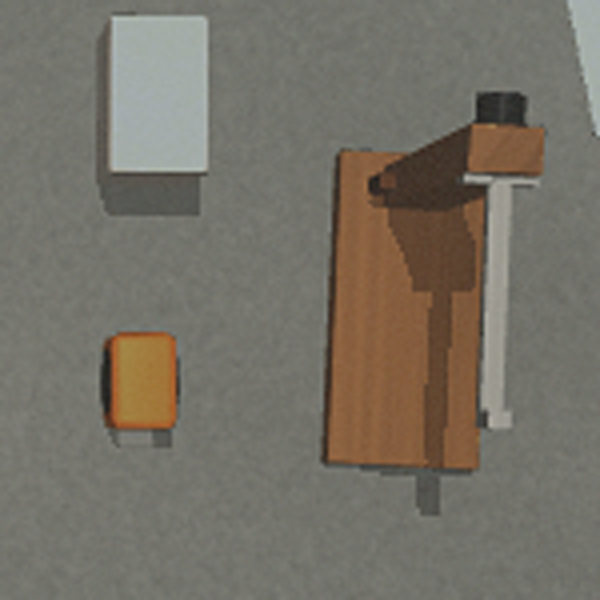

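```bash
cat > h.py <<'E'
import numpy as np,pickle,cv2
from scipy.optimize import least_squares
from scipy.spatial.transform import Rotation as Ro
T=pickle.load(open('top0.pkl','rb'));S=pickle.load(open('side0.pkl','rb'))
def proj(P,X):
    c=P['R']@np.asarray(X)+P['t'];return np.array([P['fx']*c[0]/c[2]+P['cx'],P['fy']*c[1]/c[2]+P['cy']])
def cz(u,v,x0,y0,s): return ((u+.5)/s-.5+x0,(v+.5)/s-.5+y0)
tz=lambda u,v:cz(u,v,160,160,4)
ty=lambda u,v:cz(u,v,350,160,4)
sz=lambda u,v:cz(u,v,215,195,2.7)
def W(p,L):
    c,s=np.cos(p[2]),np.sin(p[2]);return np.array([p[0]+c*L[0]-s*L[1],p[1]+s*L[0]+c*L[1],L[2]])
def fit(obs,p0):
    # obs: (cam, pix, fn(p)->local)
    f=lambda p:np.concatenate([proj(P,W(p,L(p) if callable(L) else L))-np.array(px) for P,px,L in obs])
    r=least_squares(f,p0,loss='soft_l1');return r.x,f(r.x).reshape(-1,2)
E
python3 - <<'E'
from h import *
np.set_printoptions(precision=4,suppress=True)
cr=[(T,tz(600,205),(.03,.04,.018)),(T,tz(750,218),(.03,-.04,.018)),(T,tz(722,528),(-.135,-.04,.018)),(T,tz(570,517),(-.135,.04,.018)),
(T,tz(645,192),(.034,.017,.178)),(T,tz(717,197),(.034,-.017,.178)),(T,tz(713,245),(0,-.017,.178)),(T,tz(640,240),(0,.017,.178)),(T,tz(640,495),(-.115,.005,.184)),(T,tz(662,497),(-.115,-.005,.184)),
(S,sz(105,255),(-.135,.04,.018)),(S,sz(117,313),(-.135,-.04,.018)),(S,sz(340,283),(.03,-.04,.018)),(S,sz(282,63),(0,.017,.178))]
x,r=fit(cr,[.5,0,0]);print('crowded',x);print(r)
sp=[(T,ty(342,150),(.03,.04,.018)),(T,ty(478,470),(-.135,-.04,.018)),(T,ty(327,465),(-.135,.04,.018)),
(T,ty(545,128),(.034,-.017,.195)),(T,ty(472,125),(.034,.017,.195)),(T,ty(541,178),(0,-.017,.195)),
(T,ty(485,427),lambda p:(-.115,.005,p[3]+.014)),(T,ty(512,428),lambda p:(-.115,-.005,p[3]+.014)),
(S,sz(248,470),(-.135,.04,.018)),(S,sz(280,560),(-.135,-.04,.018)),(S,sz(545,505),(.03,-.04,.018)),(S,sz(480,207),(0,.017,.195)),
(S,sz(288,236),lambda p:(-.115,.005,p[3]+.014)),(S,sz(292,276),lambda p:(-.115,-.005,p[3]-.008)),(S,sz(293,240),lambda p:(-.115,-.005,p[3]+.014))]
x,r=fit(sp,[.5,-.3,0,.17]);print('spare',x);print(r)
rk=[(T,tz(80,72),(.063,.05,.05)),(T,tz(278,92),(.063,-.05,.05)),(T,tz(268,248),(-.015,-.05,.05)),(T,tz(72,228),(-.015,.05,.05))]
x,r=fit(rk,[.6,.2,0]);print('rack',x);print(r)
E
```

```text
crowded [ 0.5937 -0.0064 -0.0866]
[[-0.0201 -0.3137]
 [ 0.4221  0.0161]
 [ 0.2232  1.0769]
 [-0.0131  0.2667]
 [ 0.1879 -6.471 ]
 [ 0.7435 -5.9672]
 [ 0.0318  0.536 ]
 [-0.3077  0.0345]
 [ 0.3542  0.0867]
 [ 0.3873  0.1026]
 [-0.9981 -0.9418]
 [-0.1365 -1.0017]
 [ 0.1371 -1.5766]
 [-0.7236 -3.6282]]
spare [ 0.625  -0.272  -0.0491  0.1871]
[[ 0.0696  0.2879]
 [ 0.5874  0.7632]
 [ 0.2605 -0.1053]
 [ 0.6285 -6.2463]
 [ 0.1183 -6.5739]
 [ 0.8695 -0.017 ]
 [ 0.9527  0.9095]
 [-0.2023  0.972 ]
 [-1.4807 -1.5897]
 [-0.4855 -1.9103]
 [ 0.9557 -2.082 ]
 [-0.6725 -2.1644]
 [-0.0125 -1.2294]
 [ 0.513   0.311 ]
 [ 0.0146  0.7497]]
rack [ 0.6208  0.249  -0.0703]
[[ 0.9051  1.1151]
 [ 0.2905 -0.0531]
 [-0.5046 -1.1249]
 [-0.5729  0.0611]]
```

```bash
cat >> h.py <<'E'
def go(x,y,z,yaw):
    from workcell import ctrl
    s=ctrl.read_state();R0=Ro.from_rotvec(s['orientation']).as_matrix()
    c,sn=np.cos(yaw),np.sin(yaw)
    R1=np.array([[c,sn,0],[sn,-c,0],[0,0,-1]])
    d=R0.T@(np.array([x,y,z])-s['eef_pos']);r=np.degrees(Ro.from_matrix(R0.T@R1).as_rotvec())
    print('t',round(s['clock'],2),'p',np.round(s['eef_pos'],4),'F',np.round(s['force'],1),'w',round(s['gripper_width'],3));print('shift',np.round(d,4),'turn',np.round(r,2))
E
python3 -c "
from h import *
go(.54,-.268,.30,np.pi-.049)"
```

```text
t 0.75 p [ 0.1495 -0.5811  0.2563] F [ 0.2  0.3 -0.5] w 1.0
shift [ 0.4562 -0.2059 -0.0437] turn [ 0.0000e+00  1.0000e-02 -1.6276e+02]
```

step_arm --moves "-1 0.05 -0.02 -0.01 0 0 -8.5; -1 0.09 -0.04 -0.02 0 0 -17; -1 0.13 -0.06 -0.03 0 0 -25.5; -1 0.17 -0.08 -0.04 0 0 -34; -1 0.21 -0.1 -0.044 0 0 -42"

```text
clock: 1.25
eef_pos: [0.3292, -0.4308, 0.3016]
orientation: [2.762, 1.492, -0.0]
force: [-0.0, -0.6, 0.2]
gripper_width: 1.002
```

```bash
python3 -c "
from h import *
go(.54,-.268,.30,np.pi-.049)"
```

```text
t 1.25 p [ 0.3292 -0.4308  0.3016] F [-0.  -0.6  0.2] w 1.002
shift [0.2517 0.0871 0.0015] turn [-1.0000e-02  1.3000e-01 -1.2043e+02]
```

step_arm --moves "1 0.045 0.016 0 0 0 -8.5; 1 0.09 0.03 0 0 0 -17; 1 0.135 0.047 0 0 0 -25.5; 1 0.18 0.062 0 0 0 -34; 1 0.22 0.077 0 0 0 -42.5"

```text
clock: 1.75
eef_pos: [0.5153, -0.2894, 0.3005]
orientation: [2.033, 2.394, -0.0]
force: [-0.7, -0.5, -0.4]
gripper_width: 0.145
```

```bash
python3 -c "
from h import *
go(.54,-.268,.30,np.pi-.049)"
```

```text
t 1.75 p [ 0.5153 -0.2894  0.3005] F [-0.7 -0.5 -0.4] w 0.145
shift [0.0172 0.0278 0.0005] turn [ 0.000e+00  3.000e-02 -7.788e+01]
```

step_arm --moves "1 0.017 0.028 0 0 0 -8.5; 1 0.017 0.028 0 0 0 -17; 1 0.017 0.028 0 0 0 -25.5; 1 0.017 0.028 0 0 0 -34; 1 0.017 0.028 0 0 0 -42.5"

```text
clock: 2.25
eef_pos: [0.5389, -0.2699, 0.3003]
orientation: [-1.028, -2.969, 0.0]
force: [-1.5, -0.2, -0.5]
gripper_width: 0.002
```

step_arm --moves "1 0 0 0 0 0 -8.5; 1 0 0 0 0 0 -17; 1 0 0 0 0 0 -25.5; 1 0 0 0 0 0 -34; 1 0 0 0 0 0 -35.3"

```text
clock: 2.75
eef_pos: [0.5388, -0.2701, 0.3003]
orientation: [0.085, 3.14, -0.0]
force: [0.5, -1.4, -0.7]
gripper_width: 0.003
```

```bash
cat >> h.py <<'E'
def wcap(tag,crop=None,f=1):
    from workcell import ctrl,capture
    s=ctrl.read_state();p=capture('wrist');R=Ro.from_rotvec(s['orientation']).as_matrix()
    M=np.eye(4);M[:3,:3]=R;M[:3,3]=s['eef_pos'];C=M@p['T_tool_cam'];I=np.linalg.inv(C)
    p['R']=I[:3,:3];p['t']=I[:3,3];pickle.dump(p,open(f'{tag}.pkl','wb'))
    cv2.imwrite(f'pics/{tag}.png',p['color'][:,:,::-1]);return p
def ray(P,u,v,z):
    d=P['R'].T@np.array([(u-P['cx'])/P['fx'],(v-P['cy'])/P['fy'],1]);o=-P['R'].T@P['t'];return o+d*(z-o[2])/d[2]
E
python3 -c "
from h import *
go(.54,-.268,.30,np.pi-.049)
wcap('w1')"
```

```text
t 2.75 p [ 0.5388 -0.2701  0.3003] F [ 0.5 -1.4 -0.7] w 0.003
shift [-0.0011  0.0022  0.0003] turn [-0.01  0.   -0.3 ]
```

View pics/w1.png

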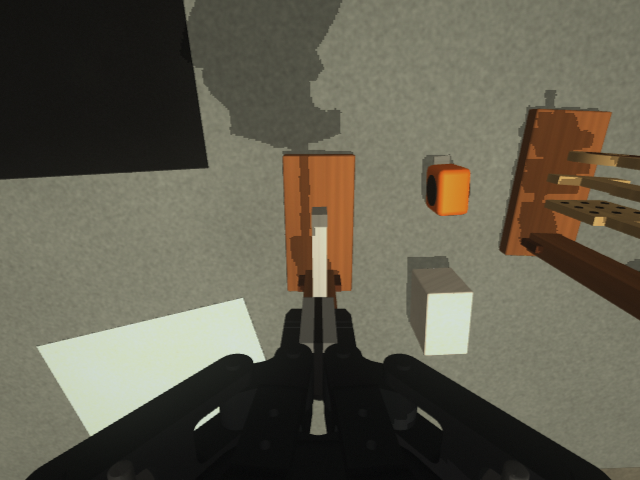

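Run:
```python
from h import *
P=pickle.load(open('w1.pkl','rb'))
print(proj(P,W([.625,-.272,-.0491],(-.115,.005,.187+.014))),proj(P,W([.625,-.272,-.0491],(-.115,-.005,.187+.014))),proj(P,W([.625,-.272,-.0491],(-.135,.04,.018))),proj(P,W([.625,-.272,-.0491],(-.135,-.04,.018))))
a=P['color'][140:310,270:370,::-1];cv2.imwrite('pics/w1z.png',cv2.resize(a,None,fx=3.5,fy=3.5,interpolation=cv2.INTER_CUBIC))
```

```text
[330.20727676 213.90176741] [314.13969475 213.9804282 ] [357.02841736 154.26879286] [283.55749603 154.65295268]
```

View pics/w1z.png

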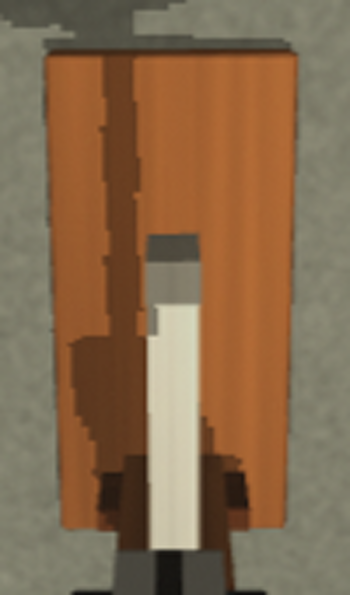

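step_arm --moves "1 -0.016 0.001 0.04 0 0 0; 1 -0.016 0.001 0.065 0 0 0; 1 -0.016 0.001 0.076 0 0 0; 1 -0.016 0.001 0.078 0 0 0; 1 -0.016 0.001 0.080 0 0 0"

```text
clock: 3.3
eef_pos: [0.555, -0.2703, 0.2216]
orientation: [0.092, 3.139, -0.002]
force: [0.5, 0.2, 0.4]
gripper_width: -0.001
```

step_arm --moves "1 0 0 0.001 0 0 0; 1 0 0 0.002 0 0 0"

```text
clock: 3.5
eef_pos: [0.5552, -0.2704, 0.2197]
orientation: [0.091, 3.139, -0.002]
force: [0.7, -0.1, -0.6]
gripper_width: 0.004
```

step_arm --moves "1 0 0 0.001 0 0 0; 1 0 0 0.002 0 0 0"

```text
clock: 3.7
eef_pos: [0.5549, -0.2701, 0.2167]
orientation: [0.09, 3.14, -0.001]
force: [-0.0, 0.1, 0.9]
gripper_width: 0.003
```

step_arm --moves "1 0 0 0.001 0 0 0; 1 0 0 0.002 0 0 0"

```text
clock: 3.9
eef_pos: [0.5548, -0.27, 0.2142]
orientation: [0.09, 3.14, -0.0]
force: [0.2, 0.1, 0.4]
gripper_width: -0.001
```

step_arm --moves "1 0 0 0.001 0 0 0; 1 0 0 0.002 0 0 0"

```text
clock: 4.1
eef_pos: [0.5548, -0.27, 0.2122]
orientation: [-0.09, -3.14, 0.0]
force: [-0.1, -0.3, -0.4]
gripper_width: -0.002
```

step_arm --moves "1 0 0 0.001 0 0 0; 1 0 0 0.002 0 0 0"

```text
clock: 4.3
eef_pos: [0.5549, -0.27, 0.2117]
orientation: [0.09, 3.14, -0.001]
force: [-4.9, 3.2, 14.5]
gripper_width: -0.004
```

step_arm --moves "1 0 0 0.001 0 0 0; 1 0 0 0.002 0 0 0"

```text
clock: 4.5
eef_pos: [0.5549, -0.2701, 0.2116]
orientation: [0.089, 3.139, -0.003]
force: [-9.1, 5.7, 25.6]
gripper_width: 0.004
```

step_arm --moves "1 0 0 0.001 0 0 0; 1 0 0 0.002 0 0 0"

```text
clock: 4.7
eef_pos: [0.5549, -0.2701, 0.2115]
orientation: [0.089, 3.137, -0.005]
force: [-12.8, 7.7, 37.8]
gripper_width: -0.003
```

step_arm --moves "0.9 0 0 -0.03 0 0 0; -1 0 0 -0.06 0 0 0; -1 0.01 0.04 -0.08 0 0 0; -1 0.02 0.09 -0.09 0 0 0; -1 0.03 0.13 -0.092 0 0 1"

```text
clock: 5.2
eef_pos: [0.5323, -0.1372, 0.2999]
orientation: [0.118, 3.137, -0.001]
force: [1.7, 0.4, 1.0]
gripper_width: 0.725
```

```bash
python3 -c "
from h import *
go(.50,0,.30,np.pi-.0866)"
```

```text
t 5.2 p [ 0.5323 -0.1372  0.2999] F [1.7 0.4 1. ] w 0.725
shift [ 0.0426  0.1344 -0.0003] turn [-0.05  0.13  0.64]
```

step_arm --moves "-1 0.016 0.048 0 0 0 0.3; -1 0.03 0.096 0 0 0 0.6; -1 0.042 0.134 0 0 0.1 0.6; -1 0.042 0.134 0 0 0.1 0.6"

```text
clock: 5.6
eef_pos: [0.4994, 0.0023, 0.2991]
orientation: [-0.126, -3.138, -0.001]
force: [0.1, 0.0, -0.5]
gripper_width: 0.995
```

```bash
python3 -c "
from h import *
go(.50,0,.30,np.pi-.0866)
P=wcap('w2')
a=P['color'][100:360,190:440,::-1];cv2.imwrite('pics/w2z.png',cv2.resize(a,None,fx=2.3,fy=2.3,interpolation=cv2.INTER_CUBIC))
p=[.5937,-.008,-.0866]
for L in [(-.115,.005,.184),(-.115,-.005,.184),(-.09,.02,.182),(-.09,-.02,.182),(0,.017,.178),(0,-.017,.178)]: print((proj(P,W(p,L))-[190,100])*2.3)
"
```

```text
t 5.6 p [0.4994 0.0023 0.2991] F [ 0.1  0.  -0.5] w 0.995
shift [-0.0008 -0.0022 -0.0009] turn [ 0.04 -0.05  0.35]
[306.03244093 277.94649362]
[271.8074919  277.75022793]
[354.33982126 355.84639866]
[222.88333498 355.1219032 ]
[337.05248848 596.30133561]
[238.2593101  595.82521376]
```

View pics/w2z.png

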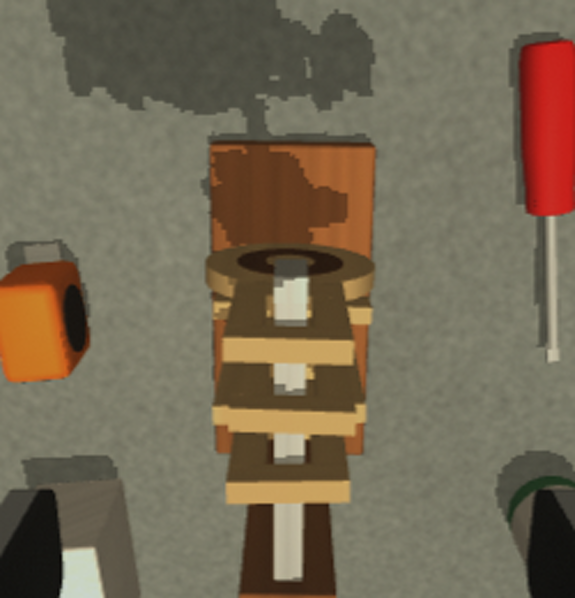

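```bash
python3 -c "
from h import *
P=pickle.load(open('w2.pkl','rb'))
a=P['color'][200:340,270:360,::-1];cv2.imwrite('pics/w2y.png',cv2.resize(a,None,fx=5,fy=5,interpolation=cv2.INTER_CUBIC))
p=[.5937,-.008,-.0866]
for d in (.09,.066,.042):
  print([(proj(P,W(p,L))-[270,200])*5 for L in [(-d-.004,.02,.182),(-d-.004,-.02,.182),(-d+.004,.02,.182)]])
print([(proj(P,W(p,L))-[270,200])*5 for L in [(-.042,.03,.122),(-.042,-.03,.122)]])
"
```

```text
[array([371.15643597, 246.70963229]), array([ 83.90190316, 245.11627306]), array([369.46021785, 300.17329147])]
[array([366.16997401, 403.8795741 ]), array([ 87.5699334 , 402.39216978]), array([364.57391642, 454.18624062])]
[array([361.47514731, 551.85736773]), array([ 91.02336063, 550.46642981]), array([359.97063357, 599.27863333])]
[array([394.5809788 , 404.77949467]), array([ 61.99854387, 403.00421564])]
```

View pics/w2y.png

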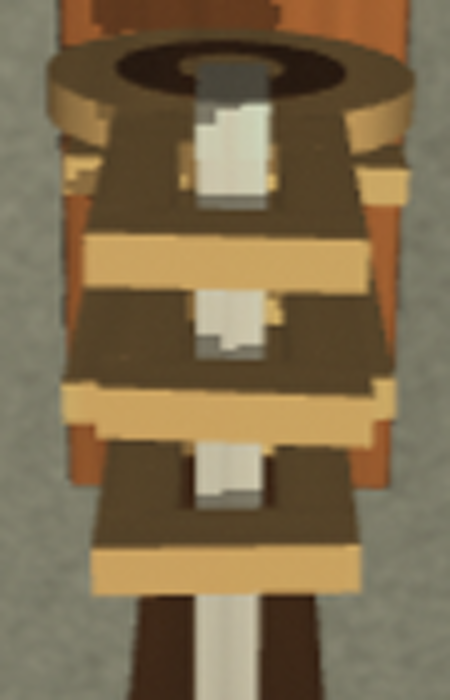

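```bash
python3 -c "
from h import *
go(.5023,-.0001,.168,np.pi-.0866)"
```

```text
t 5.65 p [5.000e-01 3.000e-04 2.988e-01] F [ 0.  -1.2  0.5] w 1.001
shift [-0.0024 -0.0002  0.1308] turn [-0.01 -0.04  0.3 ]
```

step_arm --moves "-1 -0.0024 0 0.03 0 0 0.3; -1 -0.0024 0 0.04 0 0 0.3; -1 -0.0024 0 0.04 0 0 0.3"

```text
clock: 5.95
eef_pos: [0.5019, -0.0025, 0.2565]
orientation: [-0.143, -3.133, -0.001]
force: [0.2, 0.1, 0.1]
gripper_width: 0.999
```

```bash
python3 -c "
from h import *
P=wcap('w3')
go(.5023,-.0001,.168,np.pi-.0866)
a=P['color'][160:360,250:390,::-1];cv2.imwrite('pics/w3y.png',cv2.resize(a,None,fx=4,fy=4,interpolation=cv2.INTER_CUBIC))
p=[.593,-.008,-.0866]
for d in (.09,.066,.042):
  print([(proj(P,W(p,L))-[250,160])*4 for L in [(-d-.004,.02,.182),(-d-.004,-.02,.182),(-d+.004,.02,.182)]])
print([(proj(P,W(p,L))-[250,160])*4 for L in [(-.115,.005,.184),(-.115,-.005,.184)]])
"
```

```text
t 6.0 p [ 0.5024 -0.0025  0.2578] F [-0.  0. -0.] w 0.999
shift [-0.      0.0024  0.0898] turn [ 0.   -0.19 -0.26]
[array([428.96806075, 434.19207428]), array([153.35087716, 435.38311309]), array([427.31145553, 484.5562272 ])]
[array([424.11584489, 581.70926085]), array([158.2801752 , 582.81908917]), array([422.57408927, 628.58175333])]
[array([419.59627328, 719.11338892]), array([162.87163079, 720.15015124]), array([418.15782487, 762.84513303])]
[array([327.23107229, 300.64525086]), array([255.35586217, 300.96541417])]
```

View pics/w3y.png

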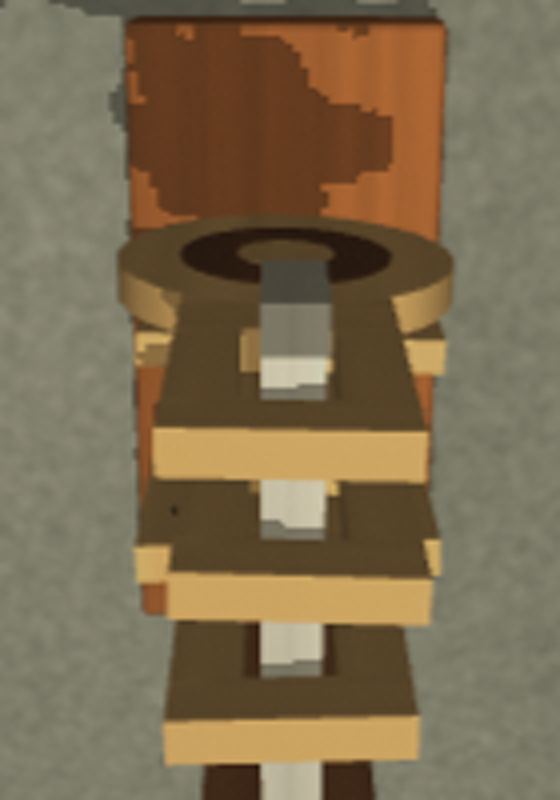

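step_arm --moves "-1 0 0.0023 0.03 0 -0.1 -0.26; -1 0 0.0023 0.06 0 -0.1 -0.26; -1 0 0.0023 0.085 0 -0.1 -0.26; -1 0 0.0023 0.09 0 -0.1 -0.26; -1 0 0.0023 0.09 0 -0.1 -0.26"

```text
clock: 6.5
eef_pos: [0.5028, 0.0, 0.1688]
orientation: [-0.135, -3.138, 0.0]
force: [0.2, 0.5, 0.2]
gripper_width: 1.0
```

```bash
python3 -c "
from h import *
go(.502,-.0003,.168,np.pi-.0866)"
```

```text
t 6.5 p [0.5028 0.     0.1688] F [0.2 0.5 0.2] w 1.0
shift [ 0.0008 -0.0004  0.0008] turn [-0.   -0.02  0.02]
```

Close on the round gauge.

step_arm --moves "1 0.0008 -0.0004 0.0005 0 0 0; 1 0.0008 -0.0004 0.0005 0 0 0; 1 0.0008 -0.0004 0.0005 0 0 0; 1 0.0008 -0.0004 0.0005 0 0 0"

```text
clock: 6.9
eef_pos: [0.5025, -0.0003, 0.1691]
orientation: [0.135, 3.137, -0.001]
force: [-0.1, -0.0, 4.9]
gripper_width: 0.455
```

step_arm --moves "1 0 0 0 0 0 0; 1 0 0 0 0 0 0"

```text
clock: 7.1
eef_pos: [0.5025, -0.0003, 0.1691]
orientation: [0.135, 3.137, -0.001]
force: [-0.6, -0.1, 5.7]
gripper_width: 0.46
```

step_arm --moves "1 0 0 -0.008 0 0 0; 1 0 0 -0.016 0 0 0; 1 0 0 -0.02 0 0 0; 1 0 0 -0.02 0 0 0"

```text
clock: 7.5
eef_pos: [0.5024, -0.0001, 0.1887]
orientation: [0.135, 3.137, -0.001]
force: [0.3, 0.6, -1.0]
gripper_width: 0.454
```

```bash
python3 -c "
from h import *
P=wcap('w4')
go(.502,0,.188,np.pi-.0866)
a=P['color'][160:400,230:410,::-1];cv2.imwrite('pics/w4y.png',cv2.resize(a,None,fx=3,fy=3,interpolation=cv2.INTER_CUBIC))"
```

```text
t 7.55 p [0.5022 0.     0.1881] F [-0.2 -0.5 -1.4] w 0.46
shift [ 0.0001 -0.      0.0001] turn [-0.01  0.03  0.05]
```

View pics/w4y.png

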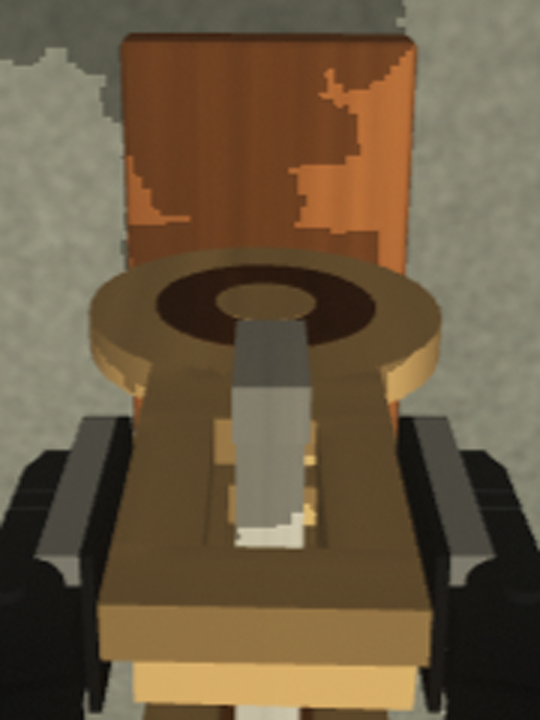

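step_arm --moves "1 0.01 0.0007 0 0 0 0; 1 0.022 0.0007 0 0 0 0; 1 0.034 0.0007 0 0 0 0; 1 0.046 0.0007 0 0 0 0; 1 0.05 0.0007 0 0 0 0"

```text
clock: 8.05
eef_pos: [0.4514, 0.0052, 0.1875]
orientation: [-0.135, -3.138, -0.0]
force: [1.5, -0.4, -1.6]
gripper_width: 0.457
```

```bash
python3 -c "
from h import *
P=wcap('w5')
go(.452,0.005,.188,np.pi-.0866)"
```

```text
t 8.1 p [0.4514 0.0052 0.1876] F [-0.4  0.7 -0.9] w 0.457
shift [-0.0006 -0.0001 -0.0004] turn [-0.   -0.02  0.05]
```

View pics/w5.png

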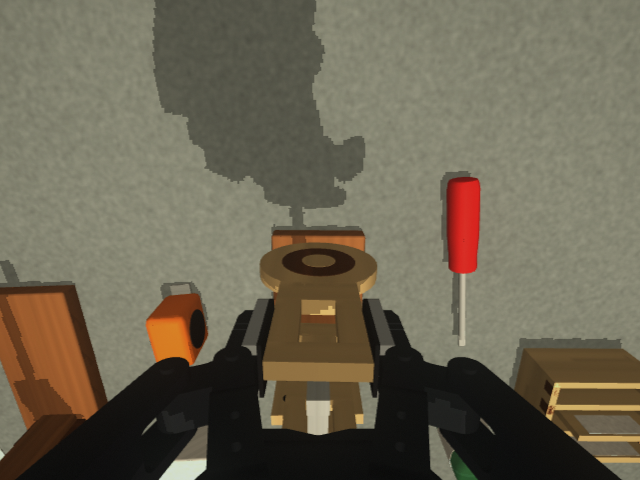

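```bash
python3 -c "
from h import *
go(.48,-.266,.206,np.pi-.052)"
```

```text
t 8.1 p [0.4514 0.0052 0.1876] F [-0.4  0.7 -0.9] w 0.457
shift [-0.0517 -0.2677 -0.0184] turn [-0.   -0.02 -1.93]
```

step_arm --moves "1 0 -0.035 -0.01 0 0 0; 1 -0.01 -0.08 -0.018 0 0 -0.5; 1 -0.02 -0.125 -0.018 0 0 -1; 1 -0.033 -0.17 -0.018 0 0 -1.5; 1 -0.042 -0.215 -0.018 0 0 -1.93"

```text
clock: 8.6
eef_pos: [0.4762, -0.2151, 0.2056]
orientation: [0.081, 3.14, -0.001]
force: [0.3, 0.6, -0.1]
gripper_width: 0.459
```

step_arm --moves "1 -0.005 -0.03 0 0 0 0; 1 -0.0097 -0.048 0 0 0 0; 1 -0.0097 -0.0527 0 0 0 0; 1 -0.0097 -0.0527 0 0 0 0; 1 -0.0097 -0.0527 0 0 0 0"

```text
clock: 9.1
eef_pos: [0.4826, -0.2651, 0.2057]
orientation: [-0.081, -3.14, -0.001]
force: [-0.4, -0.2, -1.2]
gripper_width: 0.456
```

```bash
python3 -c "
from h import *
P=wcap('w6')
go(.48,-.266,.206,np.pi-.052)
p=[.625,-.2736,-.052]
for L in [(-.115,.005,.201),(-.115,-.005,.201),(-.03,.005,.187),(-.03,-.005,.187)]: print((proj(P,W(p,L))-[230,200])*3)
a=P['color'][200:440,230:410,::-1];cv2.imwrite('pics/w6y.png',cv2.resize(a,None,fx=3,fy=3,interpolation=cv2.INTER_CUBIC))"
```

```text
t 9.15 p [ 0.4827 -0.2649  0.2058] F [ 0.1  0.3 -0.9] w 0.458
shift [ 0.0026 -0.0012 -0.0002] turn [ 0.01 -0.    0.05]
[294.35234516 597.53574068]
[223.40260208 597.51253146]
[287.57433628 922.25410718]
[231.6723536  922.24001004]
```

View pics/w6y.png

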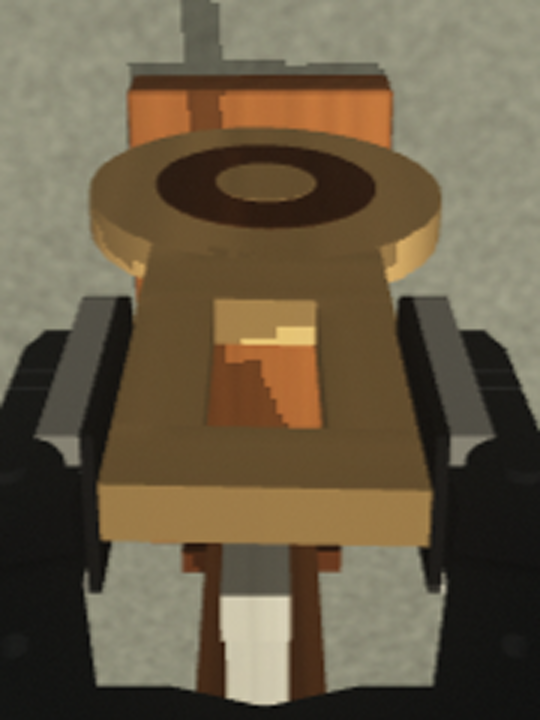

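```bash
python3 -c "
from h import *
go(.5751,-.2715,.206,np.pi-.052)"
```

```text
t 9.15 p [ 0.4827 -0.2649  0.2058] F [ 0.1  0.3 -0.9] w 0.458
shift [-0.0926 -0.0018 -0.0002] turn [ 0.01 -0.    0.05]
```

step_arm --moves "1 -0.005 -0.0017 0 0 0 0; 1 -0.01 -0.0017 0 0 0 0; 1 -0.02 -0.0017 0 0 0 0; 1 -0.03 -0.0017 0 0 0 0; 1 -0.04 -0.0017 0 0 0 0"

```text
clock: 9.65
eef_pos: [0.5235, -0.2696, 0.2057]
orientation: [0.081, 3.14, -0.0]
force: [-1.0, -0.3, 0.2]
gripper_width: 0.456
```

```bash
python3 -c "
from h import *
P=wcap('w7')
go(.5751,-.2715,.206,np.pi-.052)
a=P['color'][200:440,230:410,::-1];cv2.imwrite('pics/w7y.png',cv2.resize(a,None,fx=3,fy=3,interpolation=cv2.INTER_CUBIC))"
```

```text
t 9.7 p [ 0.5245 -0.2697  0.2056] F [-0.1  1.  -1.1] w 0.456
shift [-0.0507  0.0008 -0.0004] turn [-0.01  0.05  0.02]
```

View pics/w7y.png

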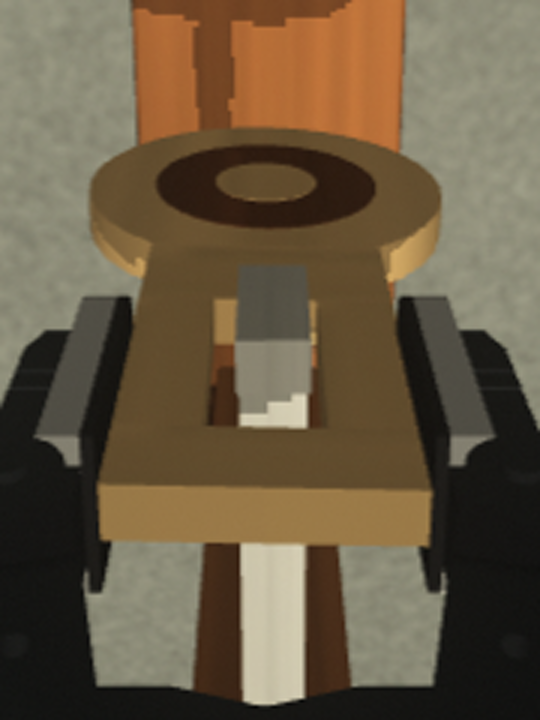

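step_arm --moves "1 -0.012 0.001 0 0 0 0; 1 -0.024 0.001 0 0 0 0; 1 -0.036 0.001 0 0 0 0; 1 -0.046 0.001 0 0 0 0; 1 -0.0505 0.001 0 0 0 0"

```text
clock: 10.2
eef_pos: [0.5737, -0.2712, 0.2054]
orientation: [-0.081, -3.14, -0.0]
force: [-0.4, -0.7, -1.0]
gripper_width: 0.455
```

step_arm --moves "1 0 0 0.008 0 0 0; 1 0 0 0.014 0 0 0; 1 0 0 0.016 0 0 0; 1 0 0 0.017 0 0 0"

```text
clock: 10.6
eef_pos: [0.5724, -0.2712, 0.1882]
orientation: [-0.082, -3.14, -0.001]
force: [-0.2, 0.0, -1.4]
gripper_width: 0.458
```

step_arm --moves "1 0 0 0.001 0 0 0; 1 0 0 0.0015 0 0 0"

```text
clock: 10.8
eef_pos: [0.5728, -0.2714, 0.1875]
orientation: [0.082, 3.14, -0.0]
force: [-0.4, 0.3, -0.9]
gripper_width: 0.458
```

step_arm --moves "1 0 0 0.0005 0 0 0; 1 0 0 0.001 0 0 0"

```text
clock: 11.0
eef_pos: [0.5729, -0.2714, 0.1865]
orientation: [0.082, 3.14, -0.0]
force: [0.1, 1.2, -1.3]
gripper_width: 0.456
```

step_arm --moves "1 0 0 0.0005 0 0 0; 1 0 0 0.001 0 0 0"

```text
clock: 11.2
eef_pos: [0.573, -0.2714, 0.1858]
orientation: [0.082, 3.14, -0.001]
force: [-1.6, 1.6, 5.5]
gripper_width: 0.455
```

step_arm --moves "0 0 0 -0.0005 0 0 0; -0.5 0 0 -0.0005 0 0 0; -1 0 0 -0.0005 0 0 0; -1 0 0 -0.0005 0 0 0; -1 0 0 -0.0005 0 0 0"

```text
clock: 11.7
eef_pos: [0.5729, -0.2713, 0.1858]
orientation: [-0.082, -3.14, 0.0]
force: [0.2, 0.2, -0.2]
gripper_width: 1.001
```

step_arm --moves "-1 0 0 -0.02 0 0 0; -1 0 0 -0.05 0 0 0; -1 0 0 -0.08 0 0 0; -1 0 0 -0.085 0 0 0"

```text
clock: 12.1
eef_pos: [0.5739, -0.2721, 0.2751]
orientation: [0.082, 3.136, -0.005]
force: [-0.0, -0.0, 0.4]
gripper_width: 0.999
```

```bash
python3 -c "
from h import *
P=wcap('w8')
go(.527,-.003,.258,np.pi-.0866)
a=P['color'][160:440,210:430,::-1];cv2.imwrite('pics/w8y.png',cv2.resize(a,None,fx=2.5,fy=2.5,interpolation=cv2.INTER_CUBIC))"
```

```text
t 12.15 p [ 0.5738 -0.272   0.274 ] F [-0.   0.3  0.9] w 0.998
shift [0.0608 0.2662 0.0151] turn [-0.15  0.22  1.98]
```

View pics/w8y.png

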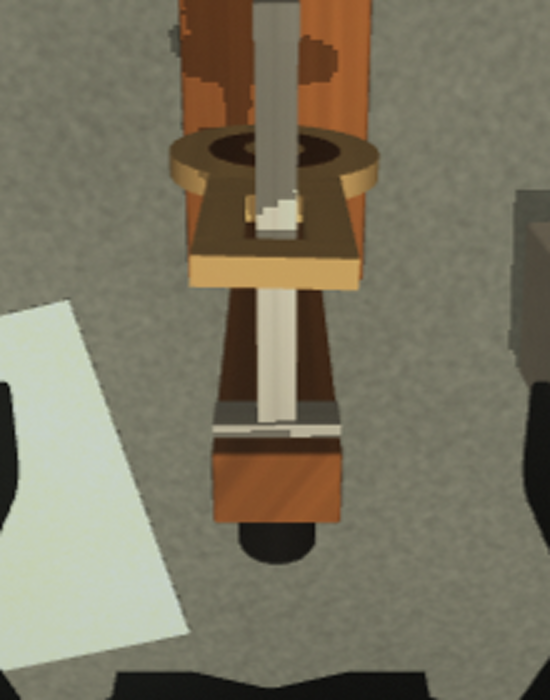

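```bash
python3 -c "
from h import *
go(.5263,-.0012,.255,np.pi-.0866)"
```

```text
t 12.15 p [ 0.5738 -0.272   0.274 ] F [-0.   0.3  0.9] w 0.998
shift [0.0616 0.268  0.0181] turn [-0.15  0.22  1.98]
```

step_arm --moves "-1 0.01 0.045 0 0 0 0.5; -1 0.022 0.095 0 0 0 1; -1 0.034 0.145 0 0 0 1.5; -1 0.046 0.195 0 0 0 1.98; -1 0.058 0.24 0.005 -0.1 0.2 1.98"

```text
clock: 12.65
eef_pos: [0.5269, -0.0279, 0.2651]
orientation: [-0.137, -3.135, -0.003]
force: [0.5, 0.5, 1.0]
gripper_width: 1.003
```

step_arm --moves "-1 0.0034 0.02 0.009 0 0 0; -1 0.0034 0.027 0.014 0 0 0; -1 0.0034 0.027 0.014 0 0 0; -1 0.0034 0.027 0.014 0 0 0"

```text
clock: 13.05
eef_pos: [0.5267, -0.0033, 0.2514]
orientation: [-0.137, -3.134, -0.002]
force: [1.2, -0.1, 0.4]
gripper_width: 0.994
```

```bash
python3 -c "
from h import *
P=wcap('w9')
go(.5263,-.0012,.169,np.pi-.0866)
a=P['color'][160:440,210:430,::-1];cv2.imwrite('pics/w9y.png',cv2.resize(a,None,fx=2.5,fy=2.5,interpolation=cv2.INTER_CUBIC))
p=[.593,-.0075,-.0866]
for d in (.066,.042):
  print([(proj(P,W(p,L))-[210,160])*2.5 for L in [(-d-.004,.02,.182),(-d-.004,-.02,.182),(-d+.004,.02,.182)]])
"
```

```text
t 13.1 p [ 0.5268 -0.0036  0.2518] F [-0.4  0.4  0.8] w 0.996
shift [0.0004 0.0022 0.0828] turn [ 0.08 -0.22 -0.07]
[array([366.7173837 , 277.07638794]), array([190.17001078, 277.26667519]), array([365.53267269, 309.23787496])]
[array([363.2495625 , 371.21773192]), array([193.13383308, 371.41653297]), array([362.14909238, 401.09232162])]
```

View pics/w9y.png

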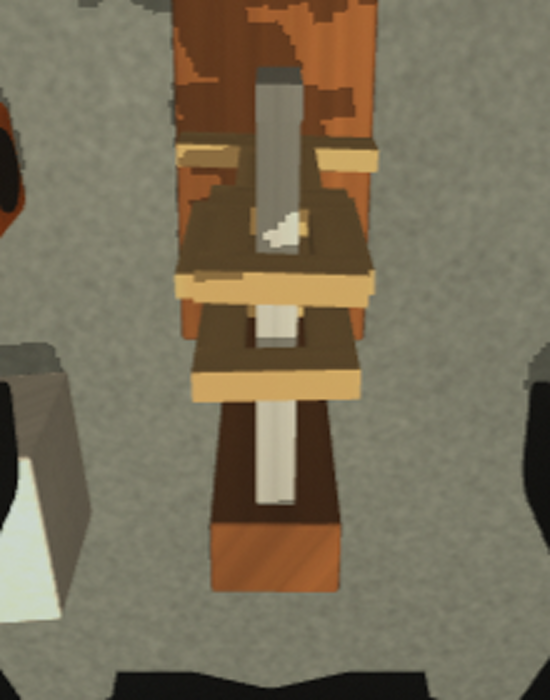

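step_arm --moves "-1 0.0004 0.002 0.03 0 -0.2 0; -1 0.0004 0.002 0.06 0 -0.2 0; -1 0.0004 0.002 0.078 0 -0.2 0; -1 0.0004 0.002 0.0825 0 -0.2 0; -1 0.0004 0.002 0.0825 0 -0.2 0"

```text
clock: 13.6
eef_pos: [0.526, -0.0011, 0.1693]
orientation: [-0.138, -3.138, -0.003]
force: [-0.6, 0.4, -0.0]
gripper_width: 0.997
```

step_arm --moves "1 0 0 0 0 0 0; 1 0 0 0 0 0 0; 1 0 0 0 0 0 0; 1 0 0 0 0 0 0; 1 0 0 0 0 0 0"

```text
clock: 14.1
eef_pos: [0.5266, -0.0004, 0.1706]
orientation: [0.136, 3.137, 0.002]
force: [-1.8, -0.1, 5.9]
gripper_width: 0.456
```

step_arm --moves "1 0 0 -0.008 0 0 0; 1 0 0 -0.016 0 0 0; 1 0 0 -0.02 0 0 0; 1 0 0 -0.02 0 0 0"

```text
clock: 14.5
eef_pos: [0.5265, -0.0004, 0.1904]
orientation: [0.136, 3.137, 0.002]
force: [0.0, 0.9, -0.1]
gripper_width: 0.46
```

```bash
python3 -c "
from h import *
P=wcap('w10')
go(.451,.005,.188,np.pi-.0866)
a=P['color'][160:400,230:410,::-1];cv2.imwrite('pics/w10y.png',cv2.resize(a,None,fx=3,fy=3,interpolation=cv2.INTER_CUBIC))"
```

```text
t 14.55 p [ 5.263e-01 -4.000e-04  1.898e-01] F [ 0.4  0.6 -0.2] w 0.459
shift [ 0.0755 -0.0012  0.0017] turn [ 0.08  0.03 -0.  ]
```

View pics/w10y.png

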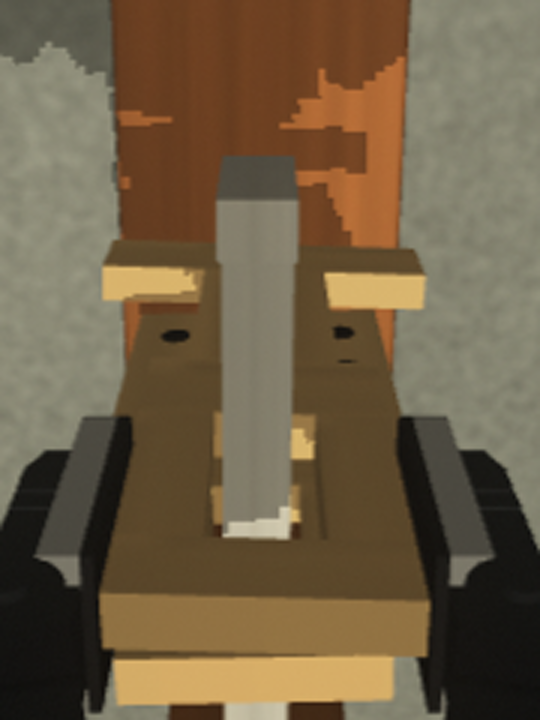

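step_arm --moves "1 0 -0.001 0.001 0 0 0; 1 0.012 -0.001 0.001 0 0 0; 1 0.024 -0.001 0.001 0 0 0; 1 0.036 -0.001 0.001 0 0 0; 1 0.05 -0.001 0.001 0 0 0"

```text
clock: 15.05
eef_pos: [0.4756, 0.003, 0.1879]
orientation: [-0.136, -3.138, -0.003]
force: [0.9, -0.3, -0.8]
gripper_width: 0.456
```

step_arm --moves "1 0.014 0 0 0 0 0; 1 0.025 0 0 0 0 0; 1 0.025 0 0 0 0 0"

```text
clock: 15.35
eef_pos: [0.4504, 0.0053, 0.1881]
orientation: [-0.136, -3.138, -0.003]
force: [0.7, 0.8, -1.8]
gripper_width: 0.457
```

```bash
python3 -c "
from h import *
P=wcap('w11')
go(.478,-.2664,.2065,np.pi-.052)"
```

```text
t 15.4 p [0.4512 0.0052 0.1882] F [-0.7  0.3 -0.9] w 0.459
shift [-0.0503 -0.2682 -0.0187] turn [ 0.09  0.01 -1.99]
```

View pics/w11.png

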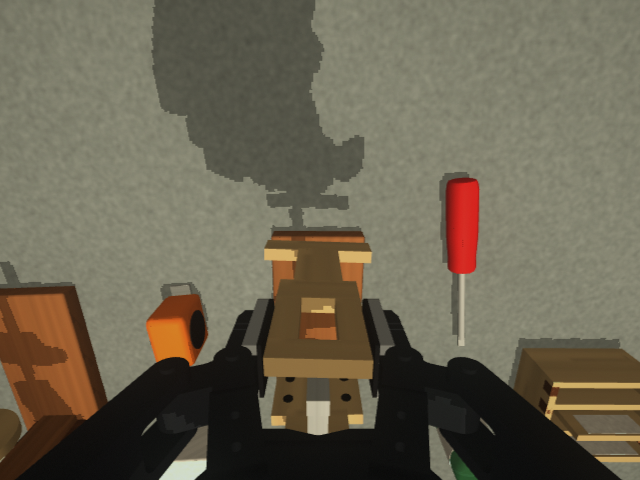

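step_arm --moves "1 0 -0.035 -0.01 0 0 0; 1 -0.01 -0.08 -0.019 0 0 -0.5; 1 -0.02 -0.125 -0.019 0 0 -1; 1 -0.033 -0.17 -0.019 0 0 -1.5; 1 -0.042 -0.215 -0.019 0 0 -1.99"

```text
clock: 15.9
eef_pos: [0.4752, -0.2151, 0.2068]
orientation: [0.081, 3.14, 0.002]
force: [0.8, 1.1, -0.4]
gripper_width: 0.455
```

step_arm --moves "1 -0.005 -0.03 0 0 0 0; 1 -0.009 -0.049 0 0 0 0; 1 -0.0083 -0.0537 0 0 0 0; 1 -0.0083 -0.0537 0 0 0 0; 1 -0.0083 -0.0537 0 0 0 0"

```text
clock: 16.4
eef_pos: [0.4801, -0.2659, 0.2068]
orientation: [-0.081, -3.14, -0.003]
force: [-1.0, 0.6, -0.4]
gripper_width: 0.457
```

```bash
python3 -c "
from h import *
P=wcap('w12')
go(.545,-.2698,.2075,np.pi-.052)
a=P['color'][200:440,230:410,::-1];cv2.imwrite('pics/w12y.png',cv2.resize(a,None,fx=3,fy=3,interpolation=cv2.INTER_CUBIC))"
```

```text
t 16.45 p [ 0.4802 -0.2657  0.207 ] F [ 0.7 -0.8 -0. ] w 0.456
shift [-0.0649 -0.0008 -0.0005] turn [0.11 0.   0.07]
```

View pics/w12y.png

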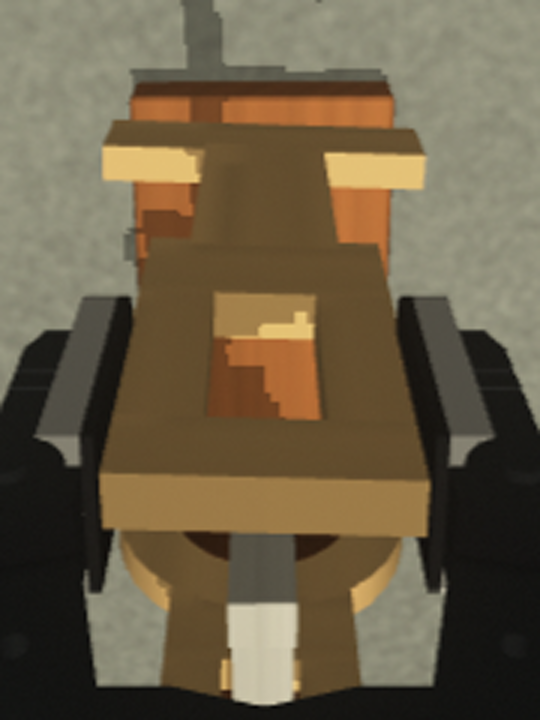

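step_arm --moves "1 -0.008 -0.0002 0 0 0 0; 1 -0.018 -0.0002 0 0 0 0; 1 -0.028 -0.0002 0 0 0 0; 1 -0.038 -0.0002 0 0 0 0; 1 -0.04 -0.0002 0 0 0 0"

```text
clock: 16.95
eef_pos: [0.5212, -0.2688, 0.2068]
orientation: [0.08, 3.14, 0.003]
force: [0.5, 0.1, -0.3]
gripper_width: 0.46
```

```bash
python3 -c "
from h import *
P=wcap('w13')
go(.545,-.2698,.2075,np.pi-.052)
a=P['color'][200:440,230:410,::-1];cv2.imwrite('pics/w13y.png',cv2.resize(a,None,fx=3,fy=3,interpolation=cv2.INTER_CUBIC))"
```

```text
t 17.0 p [ 0.5208 -0.2689  0.2067] F [-0.5 -0.2 -0.6] w 0.456
shift [-0.0242  0.0003 -0.0008] turn [ 0.1  -0.01  0.05]
```

View pics/w13y.png

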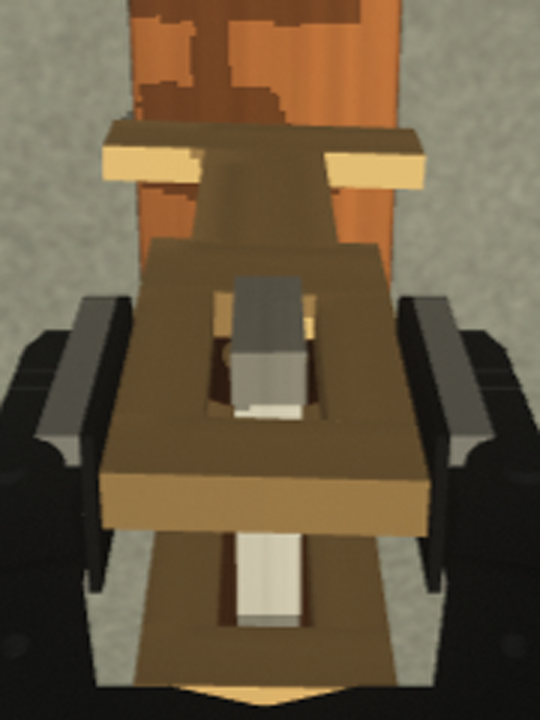

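step_arm --moves "1 -0.01 0.0003 0 0 0 0; 1 -0.02 0.0003 0 0 0 0; 1 -0.0235 0.0003 0 0 0 0; 1 -0.0235 0.0003 0 0 0 0"

```text
clock: 17.4
eef_pos: [0.5439, -0.2699, 0.2069]
orientation: [-0.081, -3.14, -0.003]
force: [-0.4, 0.4, -0.6]
gripper_width: 0.453
```

step_arm --moves "1 0 0 0.008 0 0 0; 1 0 0 0.014 0 0 0; 1 0 0 0.0165 0 0 0; 1 0 0 0.017 0 0 0"

```text
clock: 17.8
eef_pos: [0.543, -0.2697, 0.1893]
orientation: [-0.082, -3.14, -0.003]
force: [0.1, 0.3, -0.4]
gripper_width: 0.457
```

step_arm --moves "1 0 0 0.0005 0 0 0; 1 0 0 0.001 0 0 0"

```text
clock: 18.0
eef_pos: [0.5435, -0.27, 0.1893]
orientation: [0.082, 3.14, 0.002]
force: [-0.3, -0.2, -0.1]
gripper_width: 0.461
```

step_arm --moves "1 0 0 0.0005 0 0 0; 1 0 0 0.001 0 0 0"

```text
clock: 18.2
eef_pos: [0.5435, -0.27, 0.1882]
orientation: [0.082, 3.14, 0.002]
force: [-0.0, 0.4, -1.2]
gripper_width: 0.46
```

step_arm --moves "1 0 0 0.0005 0 0 0; 1 0 0 0.001 0 0 0"

```text
clock: 18.4
eef_pos: [0.5435, -0.2699, 0.1873]
orientation: [0.081, 3.14, 0.002]
force: [-1.7, 0.9, 3.3]
gripper_width: 0.456
```

step_arm --moves "1 0 0 0.0005 0 0 0; 1 0 0 0.0008 0 0 0"

```text
clock: 18.6
eef_pos: [0.5435, -0.2699, 0.1873]
orientation: [0.081, 3.14, 0.002]
force: [-3.3, 2.8, 7.5]
gripper_width: 0.46
```

Contact felt; release and rise.

step_arm --moves "0 0 0 -0.001 0 0 0; -0.5 0 0 -0.001 0 0 0; -1 0 0 -0.001 0 0 0; -1 0 0 -0.001 0 0 0; -1 0 0 -0.001 0 0 0"

```text
clock: 19.1
eef_pos: [0.5434, -0.2699, 0.1871]
orientation: [-0.082, -3.14, -0.003]
force: [-0.3, 0.4, -0.2]
gripper_width: 1.001
```

step_arm --moves "-1 0 0 -0.02 0 0 0; -1 0 0 -0.05 0 0 0; -1 0 0 -0.075 0 0 0; -1 0 0 -0.075 0 0 0"

```text
clock: 19.5
eef_pos: [0.5445, -0.2709, 0.2664]
orientation: [0.081, 3.136, -0.003]
force: [0.6, -0.5, -0.2]
gripper_width: 0.999
```

```bash
python3 -c "
from h import *
P=wcap('w14')
go(.551,0.003,.255,np.pi-.0866)
a=P['color'][160:440,210:430,::-1];cv2.imwrite('pics/w14y.png',cv2.resize(a,None,fx=2.5,fy=2.5,interpolation=cv2.INTER_CUBIC))"
```

```text
t 19.55 p [ 0.5442 -0.2706  0.2641] F [ 0.3 -0.3 -0.8] w 1.0
shift [0.0074 0.2736 0.009 ] turn [-0.02  0.16  1.99]
```

View pics/w14y.png

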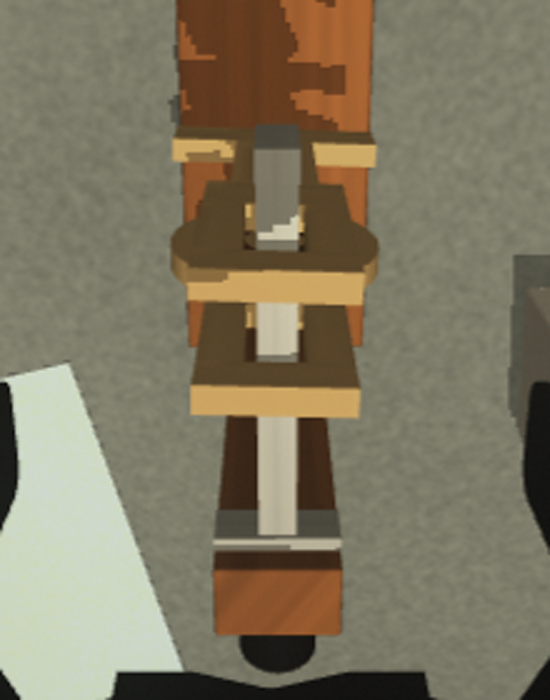

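step_arm --moves "-1 0 0.045 0 0 0 0.5; -1 0.001 0.095 0 0 0 1; -1 0.003 0.145 0 0 0 1.5; -1 0.005 0.195 0 0 0.1 1.99; -1 0.007 0.24 0.005 0 0.1 1.99"

```text
clock: 20.05
eef_pos: [0.5484, -0.0278, 0.2569]
orientation: [-0.136, -3.136, -0.003]
force: [0.5, 0.5, -0.6]
gripper_width: 1.002
```

```bash
python3 -c "
from h import *
go(.5507,-.0043,.25,np.pi-.0866)"
```

```text
t 20.05 p [ 0.5484 -0.0278  0.2569] F [ 0.5  0.5 -0.6] w 1.002
shift [-0.0003  0.0236  0.0069] turn [ 0.1  -0.13 -0.01]
```

step_arm --moves "-1 -0.0003 0.02 0.004 0 0 0; -1 -0.0003 0.026 0.007 0.1 0 0; -1 -0.0003 0.026 0.007 0.1 0 0; -1 -0.0003 0.026 0.007 0.1 0 0"

```text
clock: 20.45
eef_pos: [0.5513, -0.005, 0.2501]
orientation: [-0.137, -3.136, 0.0]
force: [-1.2, 0.6, 0.3]
gripper_width: 0.998
```

```bash
python3 -c "
from h import *
P=wcap('w15')
go(.5507,-.0043,.169,np.pi-.0866)
a=P['color'][160:440,210:430,::-1];cv2.imwrite('pics/w15y.png',cv2.resize(a,None,fx=2.5,fy=2.5,interpolation=cv2.INTER_CUBIC))
p=[.593,-.0075,-.0866]
for d in (.042,):
  print([(proj(P,W(p,L))-[210,160])*2.5 for L in [(-d-.004,.02,.182),(-d-.004,-.02,.182),(-d+.004,.02,.182)]])
"
```

```text
t 20.5 p [ 0.5514 -0.0052  0.2503] F [0.6 0.4 0.2] w 0.999
shift [0.0006 0.0009 0.0813] turn [-0.02 -0.13 -0.07]
[array([365.73514688, 276.13920199]), array([187.82863085, 276.22421602]), array([364.551036  , 308.53625272])]
```

View pics/w15y.png

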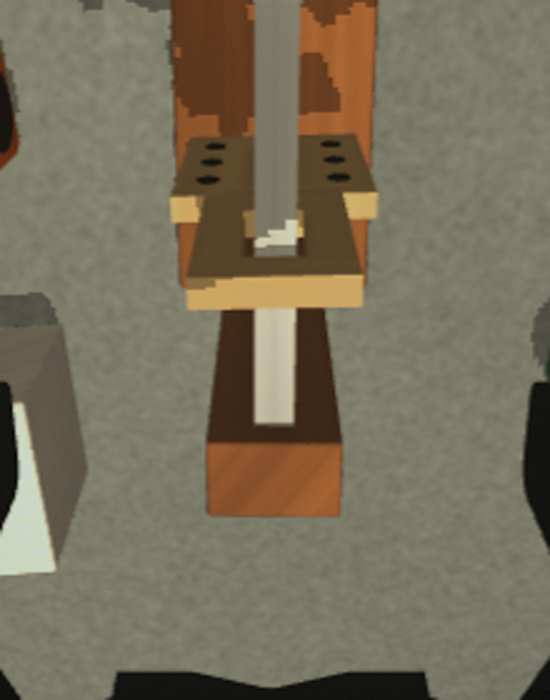

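step_arm --moves "-1 0.0006 0.0008 0.03 0 -0.1 0; -1 0.0006 0.0008 0.06 0 -0.1 0; -1 0.0006 0.0008 0.077 0 -0.1 0; -1 0.0006 0.0008 0.081 0 -0.1 0; -1 0.0006 0.0008 0.081 0 -0.1 0"

```text
clock: 21.0
eef_pos: [0.5506, -0.0041, 0.1695]
orientation: [-0.138, -3.138, 0.0]
force: [-0.1, -0.3, 1.5]
gripper_width: 1.0
```

step_arm --moves "1 0 0 0 0 0 0; 1 0 0 0 0 0 0; 1 0 0 0 0 0 0; 1 0 0 0 0 0 0; 1 0 0 0 0 0 0"

```text
clock: 21.5
eef_pos: [0.5513, -0.0034, 0.1708]
orientation: [0.136, 3.137, -0.001]
force: [-1.7, -1.3, 5.8]
gripper_width: 0.456
```

step_arm --moves "1 0 0 -0.008 0 0 0; 1 0 0 -0.016 0 0 0; 1 0 0 -0.02 0 0 0; 1 0 0 -0.02 0 0 0"

```text
clock: 21.9
eef_pos: [0.5512, -0.0033, 0.1906]
orientation: [0.136, 3.137, -0.001]
force: [-0.2, 0.8, -0.0]
gripper_width: 0.457
```

```bash
python3 -c "
from h import *
P=wcap('w16')
go(.451,.005,.188,np.pi-.0866)
a=P['color'][160:400,230:410,::-1];cv2.imwrite('pics/w16y.png',cv2.resize(a,None,fx=3,fy=3,interpolation=cv2.INTER_CUBIC))"
```

```text
t 21.95 p [ 0.551  -0.0033  0.19  ] F [ 0.   0.2 -0.6] w 0.455
shift [ 0.1003 -0.0004  0.0019] turn [-0.02  0.03 -0.  ]
```

View pics/w16y.png

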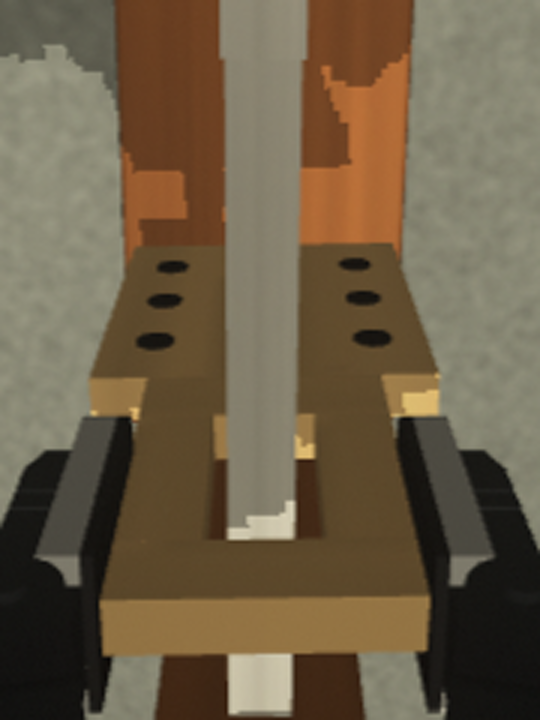

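step_arm --moves "1 0.01 -0.0005 0.001 0 0 0; 1 0.022 -0.0005 0.001 0 0 0; 1 0.034 -0.0005 0.001 0 0 0; 1 0.046 -0.0005 0.001 0 0 0; 1 0.058 -0.0005 0.001 0 0 0"

```text
clock: 22.45
eef_pos: [0.4923, 0.0014, 0.1882]
orientation: [-0.136, -3.138, 0.0]
force: [0.3, -0.3, -1.5]
gripper_width: 0.457
```

step_arm --moves "1 0.012 0 0 0 0 0; 1 0.026 0 0 0 0 0; 1 0.04 0 0 0 0 0; 1 0.042 0 0 0 0 0"

```text
clock: 22.85
eef_pos: [0.4502, 0.0051, 0.1884]
orientation: [-0.136, -3.138, 0.0]
force: [0.8, 1.0, -1.0]
gripper_width: 0.452
```

```bash
python3 -c "
from h import *
P=wcap('w17')
go(.55,.25,.25,np.pi-.07)"
```

```text
t 22.9 p [0.4507 0.005  0.1886] F [ 0.7 -0.  -1.7] w 0.458
shift [-0.0777  0.2527 -0.0615] turn [-0.01  0.01 -0.96]
```

View pics/w17.png

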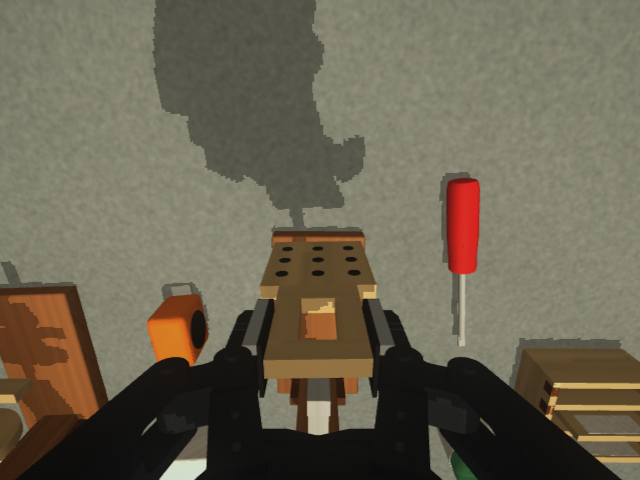

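```bash
python3 -c "
from h import *
go(.58,.15,.26,np.pi-.07)"
```

```text
t 22.9 p [0.4507 0.005  0.1886] F [ 0.7 -0.  -1.7] w 0.458
shift [-0.1163  0.1556 -0.0714] turn [-0.01  0.01 -0.96]
```

step_arm --moves "1 0 0.01 -0.04 0 0 0; 1 -0.01 0.04 -0.072 0 0 -0.5; 1 -0.045 0.07 -0.072 0 0 -0.9; 1 -0.08 0.105 -0.072 0 0 -0.9; 1 -0.112 0.135 -0.072 0 0 -0.9"

```text
clock: 23.4
eef_pos: [0.5766, 0.1315, 0.2603]
orientation: [0.111, 3.139, -0.0]
force: [0.6, -0.5, 0.6]
gripper_width: 0.452
```

step_arm --moves "1 -0.004 0.02 0 0 0 0; 1 -0.004 0.02 0 0 0 0; 1 -0.004 0.02 0 0 0 0"

```text
clock: 23.7
eef_pos: [0.58, 0.1496, 0.26]
orientation: [-0.11, -3.139, 0.001]
force: [0.1, 0.1, -1.0]
gripper_width: 0.458
```

```bash
python3 -c "
from h import *
P=wcap('w18')
go(.62,.249,.25,np.pi-.07)
a=P['color'][160:360,370:590,::-1];cv2.imwrite('pics/w18y.png',cv2.resize(a,None,fx=3,fy=3,interpolation=cv2.INTER_CUBIC))
p=[.6208,.249,-.0703]
for L in [(-.015,.05,.05),(-.015,-.05,.05),(.063,-.05,.05),(.063,.05,.05),(-.009,.044,.05),(.009,.044,.05),(-.009,-.044,.05),(.009,-.044,.05)]: print((proj(P,W(p,L))-[370,160])*3)
"
```

```text
t 23.75 p [0.5798 0.149  0.2603] F [-0.2 -1.3 -0.6] w 0.456
shift [-0.033   0.1026  0.0103] turn [-0.03 -0.02 -0.05]
[321.67840029 221.45073482]
[  8.55958582 221.32823375]
[ -2.75712541 438.43566938]
[288.95559004 438.59000525]
[300.30658645 239.27116307]
[292.73402186 291.57371698]
[ 26.30865912 239.1608664 ]
[ 23.27353154 291.45630038]
```

View pics/w18.png

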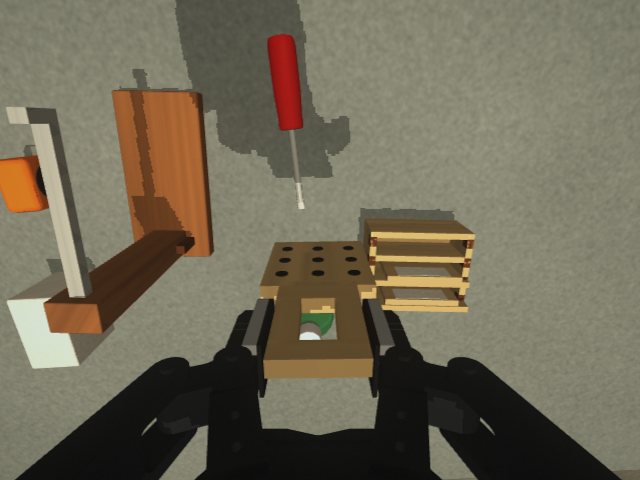

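View pics/w18y.png

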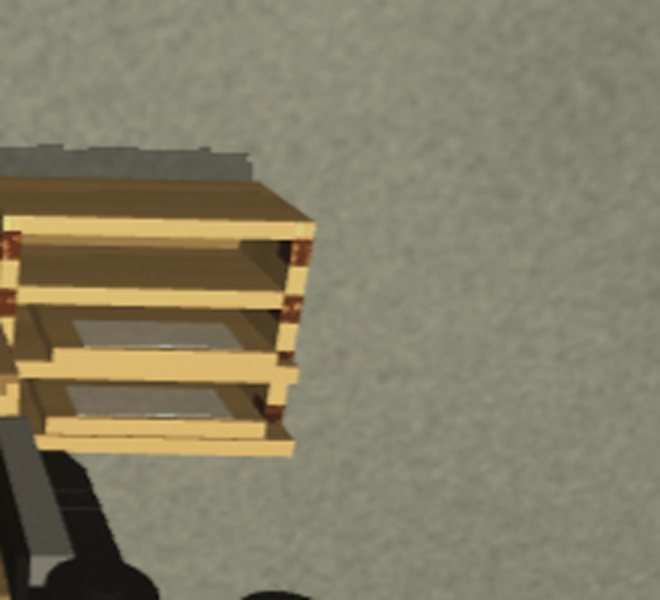

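```bash
python3 -c "
from h import *
P=pickle.load(open('w17.pkl','rb'));M=np.linalg.inv(P['T_tool_cam'])
def pt(X):
  c=M[:3,:3]@X+M[:3,3];return P['fx']*c[0]/c[2]+P['cx'],P['fy']*c[1]/c[2]+P['cy']
for z in(-.0114,):
  for x in (.004,-.004): print(pt(np.array([x,.02,z])),pt(np.array([x,-.02,z])))
print('bottom',pt(np.array([.004,.03,.1186])),pt(np.array([.004,-.03,.1186])))
a=P['color'][220:400,240:400,::-1];cv2.imwrite('pics/w17y.png',cv2.resize(a,None,fx=4,fy=4,interpolation=cv2.INTER_CUBIC))
"
```

```text
(np.float64(376.1521031884748), np.float64(360.51292262387926)) (np.float64(262.4004772216073), np.float64(360.50107810544654))
(np.float64(374.9791419824071), np.float64(379.23188708602527)) (np.float64(263.51867121437766), np.float64(379.2187518093682))
bottom (np.float64(361.7267001135599), np.float64(241.74203529878073)) (np.float64(275.5037397651476), np.float64(241.74056354593333))
```

View pics/w17y.png

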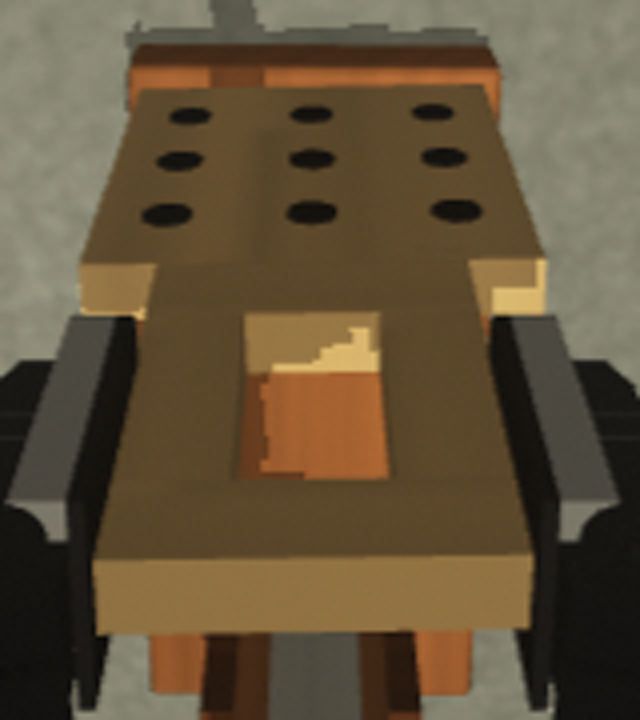

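```bash
python3 -c "
from h import *
go(.6205,.2476,.23,np.pi-.08)"
```

```text
t 23.75 p [0.5798 0.149  0.2603] F [-0.2 -1.3 -0.6] w 0.456
shift [-0.0336  0.1012  0.0303] turn [-0.03 -0.02  0.52]
```

step_arm --moves "1 -0.012 0.035 0 0 0 0.2; 1 -0.025 0.075 0 0 0 0.5; 1 -0.033 0.101 0.01 0 0 0.5; 1 -0.033 0.101 0.025 0 0 0.5; 1 -0.033 0.101 0.03 0 0 0.5"

```text
clock: 24.25
eef_pos: [0.6193, 0.2473, 0.2291]
orientation: [-0.125, -3.137, 0.001]
force: [-0.1, -0.1, -0.5]
gripper_width: 0.459
```

```bash
python3 -c "
from h import *
P=wcap('w19')
go(.6205,.2476,.18,np.pi-.08)
p=[.620,.2476,-.08]
for L in [(-.015,.05,.05),(-.015,-.05,.05)]: print(proj(P,W(p,L)))
"
```

```text
t 24.3 p [0.6192 0.2469 0.229 ] F [-0.9  0.  -1.7] w 0.459
shift [-0.0013  0.0009  0.049 ] turn [-0.06 -0.12 -0.02]
[378.1148292  207.58307676]
[260.0454563  207.52906047]
```

View pics/w19.png

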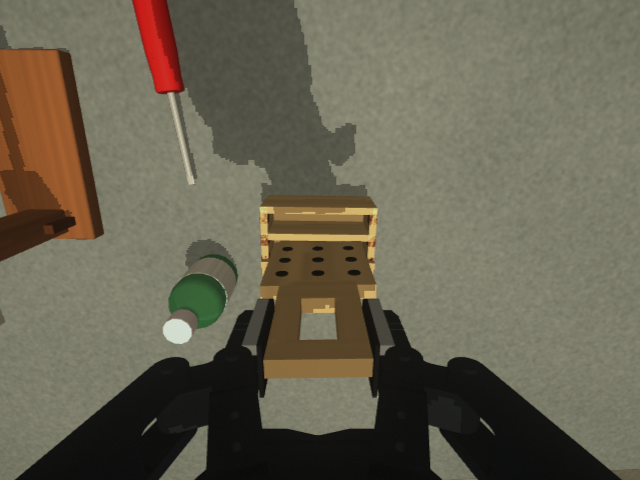

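```bash
python3 -c "
from h import *
P=pickle.load(open('w19.pkl','rb'))
print(ray(P,177,330,.11))"
```

```text
[0.67744243 0.13445831 0.11      ]
```

step_arm --moves "1 -0.0013 0.0007 0.02 0 -0.1 0; 1 -0.0013 0.0007 0.038 0 -0.1 0; 1 -0.0013 0.0007 0.047 0 -0.1 0; 1 -0.0013 0.0007 0.049 0 -0.1 0; 1 -0.0013 0.0007 0.049 0 -0.1 0"

```text
clock: 24.8
eef_pos: [0.6213, 0.2479, 0.1824]
orientation: [0.126, 3.137, -0.0]
force: [-0.3, 0.3, -0.1]
gripper_width: 0.456
```

```bash
python3 -c "
from h import *
P=wcap('w20')
go(.6205,.2476,.128,np.pi-.08)
p=[.620,.2476,-.08]
a=P['color'][200:400,230:410,::-1];cv2.imwrite('pics/w20y.png',cv2.resize(a,None,fx=3.2,fy=3.2,interpolation=cv2.INTER_CUBIC))
"
```

```text
t 24.85 p [0.6216 0.2481 0.1828] F [-0.1 -0.  -1. ] w 0.456
shift [ 0.0012 -0.0006  0.0548] turn [ 0.01  0.17 -0.01]
```

View pics/w20y.png

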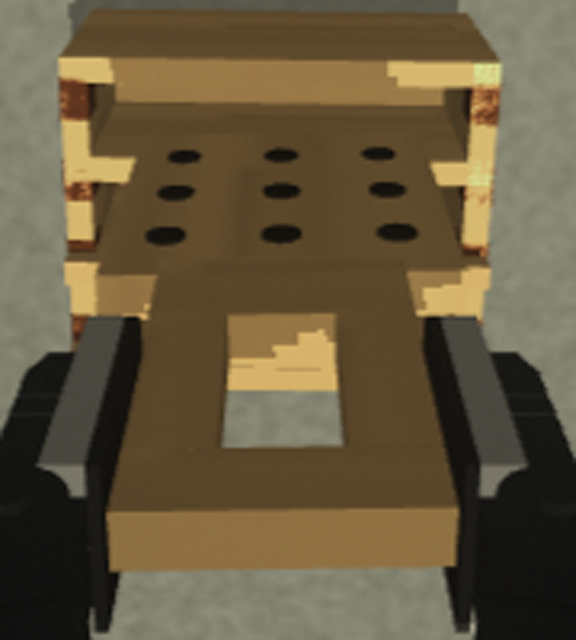

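```bash
python3 -c "
from h import *
P=pickle.load(open('w20.pkl','rb'))
p=[.620,.2476,-.08]
for x in (-.015,-.009,.009,.015): print(x,[(proj(P,W(p,(x,y,.05)))-[230,200])*3.2 for y in(-.047,.047)])
"
```

```text
-0.015 [array([73.30100689, 60.95189224]), array([490.53873841,  60.81655268])]
-0.009 [array([74.87399302, 86.5062438 ]), array([488.97629637,  86.37652745])]
0.009 [array([ 79.45424413, 160.91589393]), array([484.42677202, 160.80215406])]
0.015 [array([ 80.93644515, 184.99537269]), array([482.95452213, 184.88667625])]
```

step_arm --moves "1 0.0011 -0.0005 0.008 0 0.1 0; 1 0.0011 -0.0005 0.018 0 0.1 0; 1 0.0011 -0.0005 0.028 0 0.1 0; 1 0.0011 -0.0005 0.038 0 0.1 0; 1 0.0011 -0.0005 0.046 0 0.1 0"

```text
clock: 25.35
eef_pos: [0.6197, 0.2479, 0.134]
orientation: [-0.125, -3.138, 0.001]
force: [0.5, 0.2, -1.3]
gripper_width: 0.458
```

step_arm --moves "1 0 0 0.004 0 0 0; 1 0 0 0.006 0 0 0; 1 0 0 0.0075 0 0 0; 1 0 0 0.0085 0 0 0"

```text
clock: 25.75
eef_pos: [0.6203, 0.248, 0.1274]
orientation: [0.125, 3.139, -0.0]
force: [-0.5, 0.6, 0.1]
gripper_width: 0.458
```

```bash
python3 -c "
from h import *
go(.6205,.2476,.125,np.pi-.08)"
```

```text
t 25.75 p [0.6203 0.248  0.1274] F [-0.5  0.6  0.1] w 0.458
shift [-0.0002 -0.0004  0.0024] turn [-0.    0.03  0.02]
```

step_arm --moves "1 0 0 0.0005 0 0 0; 1 0 0 0.001 0 0 0"

```text
clock: 25.95
eef_pos: [0.6203, 0.248, 0.1264]
orientation: [0.125, 3.139, -0.0]
force: [-0.1, 0.3, -0.5]
gripper_width: 0.457
```

step_arm --moves "1 0 0 0.0005 0 0 0; 1 0 0 0.001 0 0 0"

```text
clock: 26.15
eef_pos: [0.6202, 0.248, 0.1252]
orientation: [0.125, 3.139, -0.0]
force: [0.2, -0.1, -0.9]
gripper_width: 0.457
```

step_arm --moves "1 0 0 0.0005 0 0 0; 1 0 0 0.001 0 0 0"

```text
clock: 26.35
eef_pos: [0.6205, 0.2479, 0.1249]
orientation: [0.125, 3.138, -0.0]
force: [-0.9, -0.9, 7.1]
gripper_width: 0.46
```

step_arm --moves "0 0 0 -0.0008 0 0 0; -0.3 0 0 -0.0008 0 0 0; -0.7 0 0 -0.0008 0 0 0; -1 0 0 -0.0008 0 0 0; -1 0 0 -0.0008 0 0 0"

```text
clock: 26.85
eef_pos: [0.6201, 0.248, 0.1248]
orientation: [-0.125, -3.139, 0.0]
force: [0.7, -0.7, -0.0]
gripper_width: 0.999
```

step_arm --moves "-1 0 0 -0.01 0 0 0; -1 0 0 -0.03 0 0 0; -1 0 0 -0.06 0 0 0; -1 0 0 -0.1 0 0 0; -1 0 0 -0.14 0 0 0"

```text
clock: 27.35
eef_pos: [0.6197, 0.2479, 0.2669]
orientation: [-0.125, -3.139, 0.0]
force: [0.7, -0.5, -0.3]
gripper_width: 0.999
```

```bash
python3 -c "
from h import *
P=wcap('w21')
go(.6205,.2476,.25,np.pi-.08)
from workcell import capture
for n in ['side','top']:
    p=capture(n); cv2.imwrite(f'pics/{n}9.png',p['color'][:,:,::-1])
    a=p['color'][:,:,::-1]
    cv2.imwrite(f'pics/{n}9z.png',cv2.resize(a[170:415,200:435] if n=='side' else a[160:310,160:500],None,fx=2.3,fy=2.3,interpolation=cv2.INTER_CUBIC))
"
```

```text
t 27.4 p [0.6216 0.2482 0.2752] F [-0.7  0.1  6.7] w 1.001
shift [ 0.0012 -0.0007  0.0252] turn [0.13 0.52 0.02]
```

View pics/w21.png

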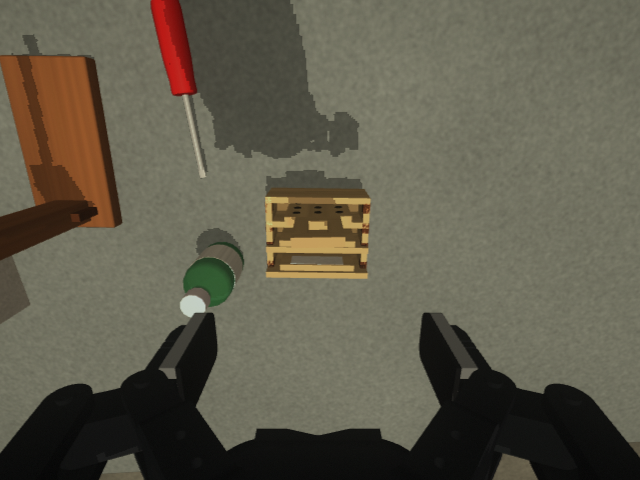

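View pics/side9z.png

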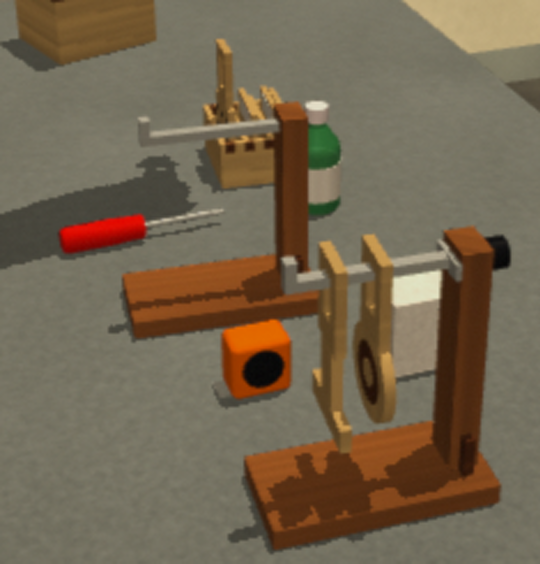

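View pics/top9z.png

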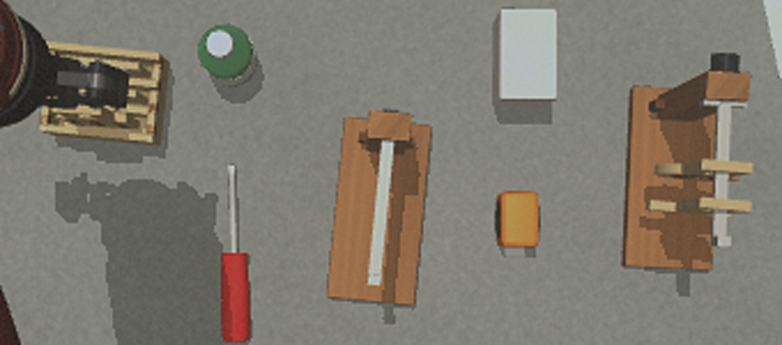

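step_arm --moves "-1 0 0 0 0 0 0; -1 0 0 0 0 0 0; -1 0 0 0 0 0 0; -1 0 0 0 0 0 0; -1 0 0 0 0 0 0"

```text
clock: 28.0
eef_pos: [0.6199, 0.248, 0.2644]
orientation: [-0.125, -3.138, 0.001]
force: [0.6, 0.5, -0.4]
gripper_width: 0.999
```

```bash
python3 -c "
from h import *
P=wcap('w22')
a=P['color'][170:300,180:400,::-1];cv2.imwrite('pics/w22z.png',cv2.resize(a,None,fx=3,fy=3,interpolation=cv2.INTER_CUBIC))
"
```

```text
(no output)
```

View pics/w22z.png

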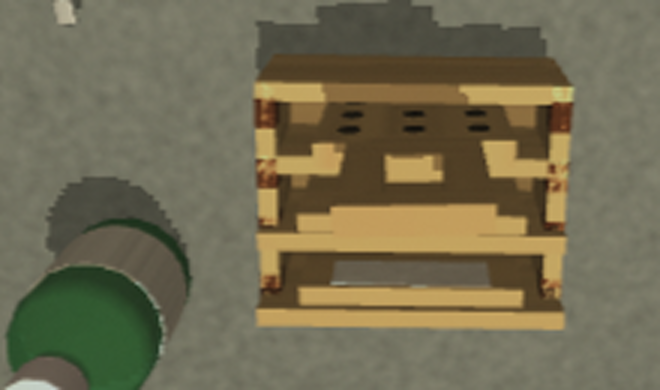

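```bash
python3 -c "
from workcell import ctrl
print(ctrl.finish_job())"
```

```text
the job is handed in; nothing more can be done
None
```

The job is done and handed in at about 28 s of the 72 s allowed; no verdict was reported.

1. **Feeling for the spare arm:** I pressed the closed fingertips down on the prong and put its top at about 187 mm, which agreed with the camera estimate. The press peaked at 37.8 N vertical. Counting its sideways parts, the total was about 40.6 N, at or just over the 40 N limit, because I kept pressing in small steps after the first contact.
2. **Rehanging the gauges:** the round gauge went on first, about 52 mm out from the post, then the tee, about 81 mm out. I lowered each until it rested on the prong with 6–9 N, then let go.
3. **Filing the template:** I took it off the crowded hook and lowered it into the front slot of the rack. It touched the floor at about 7 N, at the height expected for fully down.

**Last checks:**
- **Gauges:** the side and top views show both hanging on the spare prong and the crowded hook empty.
- **Template:** the side and wrist views show it upright in the front slot.
- **Bystanders:** they look unmoved by eye. I did not measure them.
- **Gripper:** it was open and about 80 mm clear above the template. A 6.7 N reading appeared as the arm stopped rising and was gone when I checked again.

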